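# Dry-fit and clamp an end-grain engraving block

### The arm

A 6-joint arm with a two-finger parallel gripper is mounted at the origin on a cart in front of the work surface, level with it; the furniture and walls round the work are solid. World frame = base frame: x ahead of the robot, y to its left, z up, the work surface at z = 0. Lengths are in mm, angles in degrees, forces in N, time in s.
With the tool pointing down it reaches from about 325 to 850 mm from the base axis. Payload 4.4 kg.
Tool frame: the origin (TCP) lies on the centre line of the jaws, within the pads' length; the fingertips stand 25 mm ahead of it and the grasp point (between the pads) lies 6 mm ahead of it; z points along the fingers, y is the line along which they close (so a half turn about z gives the same grasp; the last joint's range is limited). The gripper opens to 94 mm and grips with 3 to 60 N. Pads are 16 mm wide; open, the fingers measure 119 mm over their backs; the gripper's body (75 mm by 177 mm) begins 78 mm behind the grasp point.
Start: joints at [-80.529, 11.837, 88.321, -0, 79.842, -8.623], TCP at [178.569, -546.571, 230.447] pointing down, gripper open.
Joint ranges: [-156.59, 156.59], [-49.26, 127.26], [12.9, 141.05], [-63.56, 243.56], [4.71, 150.69], [-161.64, 161.64]. Speed limits (degrees/s): [159.86, 159.86, 180, 180, 180, 180].

### API

Orientations are given as a 3x3 rotation matrix whose columns are the frame's x, y, z axes.
In Python, from rig import env, snapshot, order, recognise, place_of gives the robot as it stands.
- The arm moves only by the shell command python3 -m handwheel 'ROWS' [FORCE]. ROWS is JSON, a list of rows, each a list of 3 entries, a list of its own where there are three numbers: the shift along the tool's x, y, z each as a share of 300 mm, from -1 to 1, then the turn, a rotation vector about the tool's x, y, z each as a share of 60 degrees, from -1 to 1, then the finger opening in mm, from 0 to 94. In form: [[[dx, dy, dz], [ax, ay, az], gripper], ...]. A call has 1 to 12 rows; each row is the pose to reach, as a shift and turn from the pose commanded when the call began, along the tool's axes at that moment; what a row does not reach only later rows make up. A row lasts 1/12 s, in which the tool goes at most 41.7 mm and 7.16 degrees, less where a joint would pass 70% of its speed; a pose out of reach is approached as far as the arm can. A call with a number of a shift or a turn outside -1 to 1 is refused whole. A call with a gripper value outside its range is refused whole. The fingers move at their own pace and stop on an object; FORCE is the grip in N (left out, the last holds). Time passes only in rows, so rows that repeat a pose let the fingers close. It gives the time, the measured TCP pose, the force, the opening and the grip force at its end, in the units of the state.
- env.state(): the state, without advancing time (a new reading comes with each control period).
- snapshot(name): name is "side" or "top" or "wrist"; returns a dict with "image" (480x640x3 uint8, red, green, blue), "intrinsics" (3x3 intrinsics, pixels), "extrinsics" (4x4, takes a point from world to camera coordinates). Camera axes: x right, y down, z forward; pixel columns grow to the right and rows downward; lengths in mm; the calibration is good to about 2 mm. A picture is of the moment at which its call begins. There is no depth.
- order.job_done(): hands the job in; it is judged then, once.
Trained networks look in the newest picture that a camera, given by its name, has taken for a name from the list of things; names that differ only in an ending like _2 or _b are one class to them, and where a whole thing is asked for, a point or a joint stands for the part that bears it (a point fixed in the world has none). Each returns a list of dicts, best first, with "confidence" (0 to 1); they miss things now and then, are a little off and sometimes report something else, mostly with a low value. They report only what shows in the picture. A call takes as long as a camera call. They do not tell look-alikes from the thing itself.
- recognise(camera, name): "point" ([x, y, z] in mm, in the coordinates of the camera as it stood for that picture, good to about 4 mm: the middle of the surface that is visible of it).
- place_of(camera, name): "point" ([x, y, z] in mm, in the coordinates of the camera as it stood for that picture, good to about 4 mm: a listed point, or the origin of a listed thing).
The state is a dict: "clock": time; "qpos": joint angles; "qvel": joint speeds; "joint_torque": joint torques, N m; "tool_pos": TCP position; "tcp_rot": TCP orientation; "ft_force": force on the tool from outside, world axes, zero at the start; "ft_torque": the same for the moment, N m; "opening": finger opening in mm; "gripper_force": force on a finger pad.
Only numpy, scipy, OpenCV 4.12 (cv2) and the standard library are available. Lean on these libraries where they do the work, as an engineer would, in place of code of your own. Each camera call takes 0.05 s, during which the arm holds its last target. There are 200 camera calls.

### The job

Finish the dry fit of the end-grain block in the gluing clamp: from the sloping pocket rack take the short and the long boxwood piece and stand them side by side as the front row, short piece on the left and long piece on the right as seen from the robot, so that their joint does not line up with the one in the row already standing at the fence. Then swing the clamp lever all the way forward so that the jaw presses the front row tight against the back row. The middle-length piece stays in its pocket, and the other tools on the bench are left where they lie.

Things in the scene. Friction and masses are not known exactly. Their poses are not given: they have to be found in the camera images.
- rack: Wooden pocket rack, 236 mm wide (its y), 112 deep (its x), 86 high, fixed. Origin: centre of its underside, z up, x away from the robot. Its deck slopes up at 30 degrees along +x (deck normal in rack axes [-0.5, 0, 0.866]), with one row of three pockets 74 mm apart along y, one piece in each. A thin burnisher lies in the trough at the lower edge.
- pocket_row (a point): Centre of the underside of the piece in the middle pocket, rack axes. The pockets are 8 mm deep (square to the deck), 67 mm long, 19 mm wide; 15 mm of a piece stands clear above the deck.
- piece_short: Pale boxwood piece, 16 (its x) x 30 (its y) x 23 mm (its z), in one of the three pockets (which one varies). Origin: centre of its underside. In the pocket its z is square to the sloping deck, its x runs up the slope, its y along the rack.
- piece_middle: Like piece_short but 45 mm long (its y): not needed, stays in its pocket.
- piece_long: Like piece_short but 60 mm long (its y).
- glue_clamp: Plywood clamp board 230 x 150 x 16 mm, fixed. Origin: centre of its underside, x away from the robot to the fence, y left, z up. The pieces stand on its top (z = 16 mm) in a bed 94 mm wide (y -47 to +47 mm) between two rails 10 mm high, before the rear fence (18 mm high, face at x = +90 mm, where the back row stands).
- front_row (a point): Middle of the clamped front row, on the board's top (clamp x = +66, y = 0, z = 16 mm), clamp axes. The short piece belongs at about y = +30 mm, the long one at y = -15 mm. Before clamping they may stand anywhere in the free bed, square to it (x -46 to +8 mm from here at the start): the jaw slides them home.
- jaw: Aluminium jaw with a cork face, 91 mm wide, top 21 mm above the board, sliding along the clamp's x between the rails, driven by the lever. Origin: on the link pin 38 mm behind its face, 32 mm above the bench. Face at clamp x = +8 to +11 mm at the start; fully forward it would reach +60 mm, so it presses the front row (rubber spring, about 10 N).
- back_long: Boxwood piece 16 x 60 x 23 mm standing at the fence, left part of the back row (clamp y about -15 to +45 mm). Origin: centre of its underside.
- back_short: Boxwood piece 16 x 30 x 23 mm standing at the fence, right part of the back row (clamp y about -45 to -15 mm). Origin: centre of its underside.
- lever (a joint): Lever of the toggle clamp, rad: 0 to 0.12 at the start (leaning back to the robot, 35 degrees above level), 1.97 fully forward at the stop. It turns about the clamp's y axis at clamp x = -59 mm, z = 32 mm; stays where it is left. Light to swing if the ball is carried round its arc; a straight level push binds.
- lever_ball (a point): Centre of the black ball (19 mm across) at the end of the lever, 85 mm from its pivot; it stands 81 mm above the bench at the start, 117 mm at the top of its arc and 77 mm when the lever is fully forward.
- graver_a: Graver with black mushroom handle, 112 mm long, lying on the bench; leave alone.
- graver_c: Graver with pale wooden mushroom handle, 101 mm long, lying on the bench; leave alone.
- scraper: Scraper with a red handle, 132 mm long, lying near the front edge; leave alone.
- tape: Small white roll of tape, 41 mm across, 15 mm high; leave alone.
- loupe: Black eye loupe, 34 mm across, 31 mm high, standing; leave alone.
Not all that is in view belongs to the job. What is shaped like the back_long but pink or red is not meant.

How it is judged (in metres and radians):
On the way:
1. the short and the long piece stand upright in the bed, short left of long, with the lever still back (x of piece_short in the frame of glue_clamp between 0.01 and 0.07 m and x of piece_long in the frame of glue_clamp between 0.01 and 0.07 m and y of piece_short in the frame of glue_clamp between 0.022 and 0.038 m and y of piece_long in the frame of glue_clamp between -0.023 and -0.007 m and height (world z) of each of piece_short, piece_long below 0.02 m and angle between each of piece_short, piece_long's own z axis and vertical below 0.1 rad and value of joint lever below 0.8 rad), for 0.2 s.
At the end, for the whole second after the job is handed in: Short (left) and long (right) piece upright in the front row, pressed (over 1 N) by the jaw to the back row at the fence: within 3 mm across, 6 mm along, 4.5 degrees; lever past 1.8 rad; middle piece moved under 10 mm; bystanders under 30 mm; all at rest (x of piece_short in the frame of glue_clamp between 0.063 and 0.069 m and x of piece_long in the frame of glue_clamp between 0.063 and 0.069 m and y of piece_short in the frame of glue_clamp between 0.024 and 0.036 m and y of piece_long in the frame of glue_clamp between -0.021 and -0.009 m and height (world z) of each of piece_short, piece_long below 0.019 m and angle between each of piece_short, piece_long, back_long, back_short's own z axis and vertical below 0.08 rad and angle between the x axis of each of piece_short, piece_long and the x axis of glue_clamp, either way round below 0.08 rad and x of each of back_long, back_short in the frame of glue_clamp above 0.079 m and y of back_long in the frame of glue_clamp above 0.008 m and y of back_short in the frame of glue_clamp below -0.022 m and value of joint lever above 1.8 rad and contact force between jaw and piece_short above 1 N and contact force between jaw and piece_long above 1 N and distance of piece_middle from where it was at the start of the episode below 0.01 m and linear speed of each of piece_short, piece_long below 0.02 m/s); the robot touches nothing.
It fails at once if a bystanding tool (graver, scraper, tape, loupe) is shifted by more than 30 mm (distance of any of graver_a, graver_c, scraper, tape, loupe from where it was at the start of the episode above 0.03 m).
It also fails if it takes over 64 s, if anything falls off the work surface, if the arm or the gripper's body presses on something with over 40 N, if the wrist force passes 120 N, or if a joint passes its speed limit or range.

## Working session

There is one attempt and no reset: what is moved stays moved. The work goes in short steps, Python scripts to look and compute and a shell command to move; the robot and the scene stay as the last step left them, time stands still between calls to the robot, and variables do not carry over. Pictures are saved under pics/ and viewed, at most 10 in all, crops included, and the job is handed in when it is done.

```bash
ls; mkdir -p pics; cat > h.py <<'E'
import numpy as np, cv2
from rig import env, snapshot, order, recognise, place_of
def world(s,p):
    E=np.array(s["extrinsics"]);return E[:3,:3].T@(np.array(p)-E[:3,3])
def px(s,w):
    E=np.array(s["extrinsics"]);c=np.array(s["intrinsics"])@(E[:3,:3]@np.array(w)+E[:3,3]);return c[:2]/c[2]
def save(s,n): cv2.imwrite("pics/"+n,cv2.cvtColor(s["image"],cv2.COLOR_RGB2BGR))
def ray(s,uv,z):
    E=np.array(s["extrinsics"]);R=E[:3,:3];o=-R.T@E[:3,3];d=R.T@np.linalg.solve(np.array(s["intrinsics"]),[uv[0],uv[1],1.]);return o+d*(z-o[2])/d[2]
E
python3 - <<'E'
from h import *
np.set_printoptions(precision=1,suppress=True)
print(env.state())
for c in ["top","side"]:
    s=snapshot(c);save(s,c+"0.png")
    for n in ["rack","pocket_row","piece_short","piece_middle","piece_long","glue_clamp","front_row","jaw","back_long","back_short","lever_ball","graver_a","graver_c","scraper","tape","loupe"]:
        for d in place_of(c,n)[:3]:
            w=world(s,d["point"]);print(c,n,round(d["confidence"],2),w,px(s,w))
E
```

```text
pics
{'clock': 0.0, 'qpos': array([-80.5,  11.9,  88.4,  -0. ,  79.8,  -8.6]), 'qvel': array([-0. , -0. , -0.1,  0. , -0.1,  0.1]), 'joint_torque': array([  0. , -37.1, -28.1,   0.1,   0. ,  -0. ]), 'tool_pos': array([ 178.4, -545.8,  229.3]), 'tcp_rot': array([[ 1. ,  0.3, -0. ],
       [ 0.3, -1. ,  0. ],
       [ 0. , -0. , -1. ]]), 'ft_force': array([ 0.4, -0. ,  0.4]), 'ft_torque': array([-0., -0., -0.]), 'gripper_force': 0.0, 'opening': 94.29229632464576}
top rack 0.56 [532.8  80.8  -1.5] [300.6 249.3]
top rack 0.27 [361.4 -17.4  -1.1] [341.9 317.4]
top pocket_row 0.89 [526.9  83.   48.8] [299.  250.4]
top piece_short 0.57 [ 503.  -257.5    3.7] [437.2 257.6]
top piece_short 0.43 [532.1  82.   52.5] [299.3 248.1]
top piece_middle 0.59 [530.1 152.6  47.7] [270.2 249.8]
top piece_long 0.49 [533.1  12.2  47.4] [328.2 247.1]
top glue_clamp 0.66 [ 500.  -257.9    1.5] [437.3 258.9]
top front_row 0.7 [ 568.8 -261.5   18.9] [438.9 230.6]
top front_row 0.66 [ 589.2 -248.6   13.7] [433.  222.7]
top front_row 0.59 [672.2 -17.    1.6] [338.3 192.8]
top jaw 0.56 [ 468.1 -256.1   32.2] [439
[... 1299 characters left out ...]
 back_long 0.7 [ 588.8 -248.1   17.5] [337.8 206.2]
side back_long 0.66 [ 651.6 -400.4   -1.5] [337.5 184.7]
side back_long 0.52 [ 513.  -105.2   -1.5] [343.  242.5]
side back_short 0.53 [ 582.5 -291.7   12.8] [344.8 201.2]
side lever_ball 0.52 [ 374.4 -244.5   83.9] [407.  204.7]
side lever_ball 0.41 [ 501.8 -255.4   -0.6] [364.5 216.6]
side graver_a 0.78 [504.  448.6   1.2] [244.4 393.5]
side graver_a 0.68 [387.6 341.8   0.9] [319.3 373.6]
side graver_c 0.78 [504.  448.6   1.2] [244.4 393.5]
side graver_c 0.68 [387.6 341.8   0.9] [319.3 373.6]
side scraper 0.7 [362.  -22.    0.7] [384.5 273.7]
side tape 0.56 [672.5 -16.   -3.5] [279.  245.7]
side loupe 0.6 [687.6 187.3  -4.1] [235.9 288.6]
```

```bash
python3 - <<'E'
import cv2,numpy as np
a=cv2.imread("pics/top0.png")[170:330,240:520]
b=cv2.imread("pics/side0.png")[170:310,220:430]
cv2.imwrite("pics/topc.png",cv2.resize(a,None,fx=2.85,fy=2.85,interpolation=cv2.INTER_CUBIC))
cv2.imwrite("pics/sidec.png",cv2.resize(b,None,fx=3.8,fy=3.8,interpolation=cv2.INTER_CUBIC))
E
```

```text
(no output)
```

View pics/topc.png

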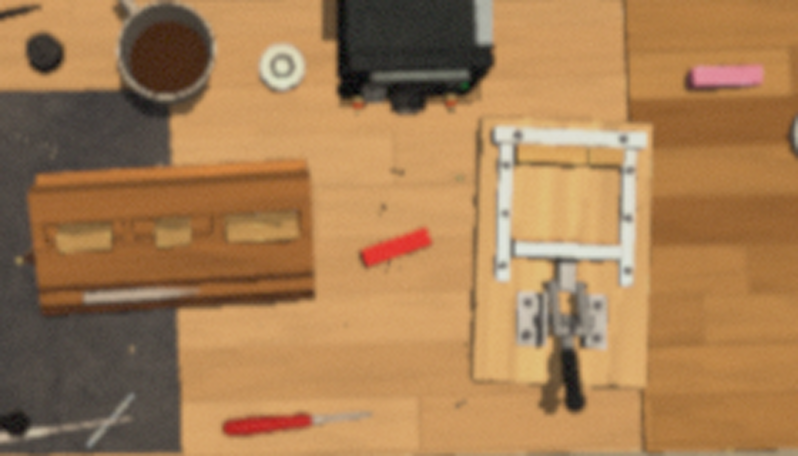

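View pics/sidec.png

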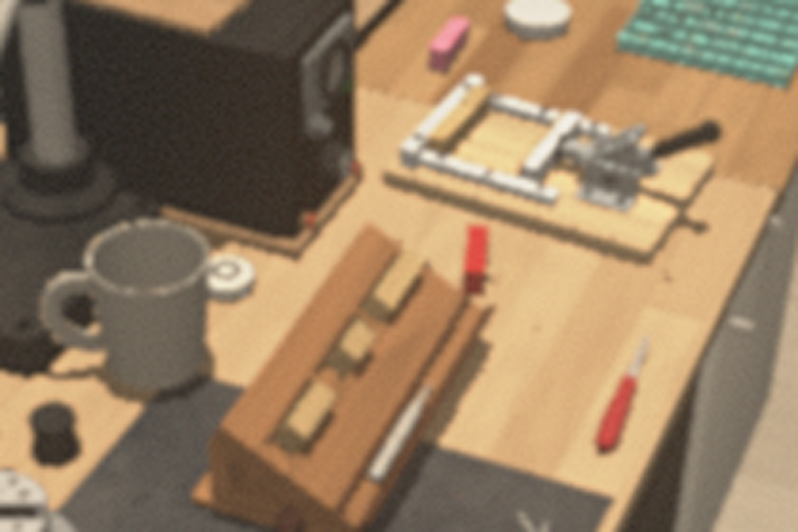

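Left pocket (top ≈ px 270,250) holds the middle piece, the middle one (299,250) the short, and the right one (329,248) the long. Look-alikes are the red bar (378,257), the pink bar (492,197) and the standing back row (432/450,224). First I'll fly over the clamp for a closer wrist view.

```bash
cat >> h.py <<'E'
from scipy.spatial.transform import Rotation as Ro
def pose(yaw,tilt=0):
    """tool x along frame y, tool y along frame x (yaw deg); tilt deg forward (z toward +x)"""
    B=np.array([[0,1,0],[1,0,0],[0,0,-1.]]) # columns x=y^,y=x^,z=-z^
    return Ro.from_euler('z',yaw,degrees=True).as_matrix()@Ro.from_euler('y',-tilt,degrees=True).as_matrix()@B
def go(p,R,grasp=False):
    s=env.state();T=np.array(s["tcp_rot"]);p=np.array(p,float)
    d=T.T@(p-s["tool_pos"])/300;r=Ro.from_matrix(T.T@R).as_rotvec(degrees=True)/60
    print("shift",np.round(d,4).tolist(),"turn",np.round(r,4).tolist(),"rows>=",round(max(np.linalg.norm(d)*300/41.7,np.linalg.norm(r)*60/7.16),1))
E
python3 - <<'E'
from h import *
go([500,-250,340],pose(0)); go([500,-250,340],pose(-45))
E
```

```text
shift [1.3254, -0.607, -0.3652] turn [0.0001, 0.0, -1.1984] rows>= 10.8
shift [1.3254, -0.607, -0.3652] turn [0.0001, 0.0, -0.4484] rows>= 10.8
```

```bash
python3 -m handwheel '[[[0.5,-0.2,-0.3],[0,0,-0.5],94],[[0.5,-0.2,-0.36],[0,0,-0.5],94],[[0.8,-0.4,-0.36],[0,0,-0.7],94],[[0.99,-0.55,-0.36],[0,0,-0.9],94],[[0.99,-0.6,-0.36],[0,0,-0.9],94],[[0.99,-0.6,-0.36],[0,0,-0.9],94],[[0.99,-0.6,-0.36],[0,0,-0.9],94],[[0.99,-0.6,-0.36],[0,0,-0.9],94],[[0.99,-0.6,-0.36],[0,0,-0.9],94],[[0.99,-0.6,-0.36],[0,0,-0.9],94],[[0.99,-0.6,-0.36],[0,0,-0.9],94],[[0.99,-0.6,-0.36],[0,0,-0.9],94]]' 20
python3 - <<'E'
from h import *
go([480,-250,340],pose(0))
E
```

```text
clock: 2.7
tool_pos: [404.7, -283.4, 338.3]
tcp_rot: [[0.307, 0.952, -0.001], [0.952, -0.307, -0.0], [-0.001, -0.0, -1.0]]
ft_force: [0.2, 0.2, 1.1]
opening: 93.9
gripper_force: 0.0
shift [0.183, 0.2045, -0.0059] turn [-0.0005, 0.0005, -0.298] rows>= 2.5
```

```bash
python3 -m handwheel '[[[0.18,0.2,0],[0,0,-0.298],94],[[0.18,0.2,0],[0,0,-0.298],94],[[0.18,0.2,0],[0,0,-0.298],94],[[0.18,0.2,0],[0,0,-0.298],94],[[0.18,0.2,0],[0,0,-0.298],94]]'
python3 - <<'E'
from h import *
np.set_printoptions(precision=1,suppress=True)
s=snapshot("wrist");save(s,"w1.png");print(s["extrinsics"],s["intrinsics"])
for n in ["glue_clamp","front_row","jaw","back_long","back_short","lever_ball"]:
    for d in place_of("wrist",n)[:2]:
        w=world(s,d["point"]);print(n,round(d["confidence"],2),w,px(s,w))
E
```

```text
clock: 3.12
tool_pos: [477.8, -251.5, 337.5]
tcp_rot: [[0.004, 1.0, -0.002], [1.0, -0.004, 0.001], [0.001, -0.002, -1.0]]
ft_force: [-0.0, 0.3, -0.4]
opening: 93.9
gripper_force: 0.0
[[   1.    -0.    -0.  -477.7]
 [  -0.    -1.     0.3 -299.7]
 [  -0.    -0.3   -1.   423.7]
 [   0.     0.     0.     1. ]] [[353.    0.  315.3]
 [  0.  353.  242.2]
 [  0.    0.    1. ]]
glue_clamp 0.83 [ 508.9 -259.1    0.3] [337.9 205. ]
glue_clamp 0.21 [ 587.7 -245.9   13. ] [396.7 197.1]
front_row 0.63 [ 574.9 -261.9   11.9] [386.5 208.5]
back_long 0.69 [ 584.3 -242.6   11.6] [394.2 194.5]
back_long 0.69 [ 648.  -402.3   -0.2] [428. 298.]
back_short 0.76 [ 584.1 -289.2   12.4] [392.1 227.9]
lever_ball 0.88 [ 375.3 -248.6   80.1] [228.9 208.9]
```

View pics/w1.png

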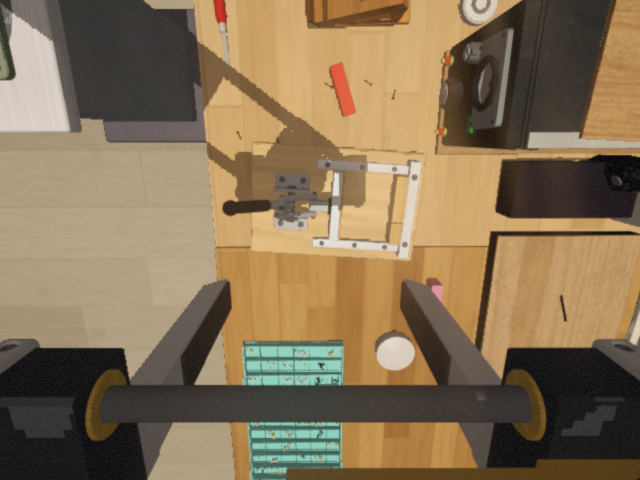

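```bash
python3 - <<'E'
import cv2
a=cv2.imread("pics/w1.png")[130:270,240:440]
cv2.imwrite("pics/w1c.png",cv2.resize(a,None,fx=4,fy=4,interpolation=cv2.INTER_CUBIC))
E
```

```text
(no output)
```

View pics/w1c.png

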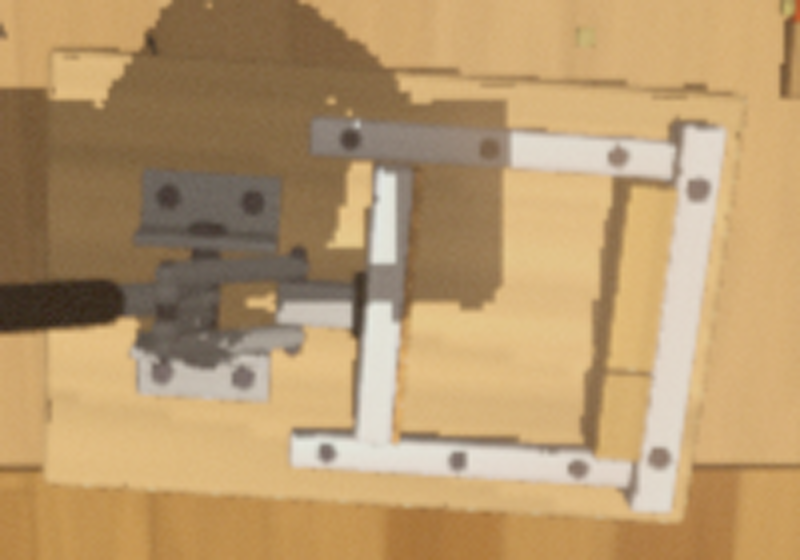

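```bash
cat > fit.py <<'E'
from h import *
from scipy.optimize import least_squares
def fit(s,pts,x0):
    uv=np.array([p[0] for p in pts],float);m=np.array([p[1] for p in pts],float)
    def f(v,full=False):
        w=m@Ro.from_euler('z',v[2],degrees=True).as_matrix().T+[v[0],v[1],0]
        r=np.array([px(s,q) for q in w])-uv
        return r if full else r.ravel()
    k=least_squares(f,x0,loss='soft_l1');print(k.x,"res px\n",f(k.x,True).round(1));return k.x
E
python3 - <<'E'
from fit import *
np.set_printoptions(precision=2,suppress=True)
s=snapshot("wrist")
c=lambda u,v:(240+u/4-.4,130+v/4-.4)
P=[(c(52,52),(-115,75,16)),(c(743,97),(115,75,16)),(c(683,520),(115,-75,16)),(c(47,485),(-115,-75,16)),
(c(672,181),(90,47,26)),(c(638,462),(90,-47,26))]
x=fit(s,P,[500,-258,0])
R=Ro.from_euler('z',x[2],degrees=True).as_matrix();t=np.array([x[0],x[1],0])
for n,p in dict(ball=(-59-85*np.cos(np.radians(35)),0,81),fr=(66,0,16),jawR=(10,-45,37),fence=(90,47,34)).items():
    w=R@np.array(p)+t;q=px(s,w);print(n,w,q,(q-[239.6,129.6])*4)
E
```

```text
[ 505.86 -255.54   -3.65] res px
 [[-0.9 -0.5]
 [ 2.5 -0.2]
 [ 1.3  2. ]
 [-0.9  1.1]
 [ 0.2  0.1]
 [-0.7 -1.2]]
ball [ 377.49 -247.36   81.  ] [229.87 208.09] [-38.93 313.97]
fr [ 571.72 -259.74   16.  ] [383.75 207.81] [576.61 312.85]
jawR [ 512.98 -301.08   37.  ] [341.2  241.21] [406.38 446.46]
fence [ 598.66 -214.36   34.  ] [409.36 175.54] [679.03 183.76]
```

```bash
python3 -m handwheel '[[[0.5,0.1,0],[0,0,-0.02],94],[[0.9,0.1,0.1],[0,0,-0.02],94],[[0.99,0.1,0.2],[0,0,-0.02],94],[[0.99,0.1,0.2],[0,0,-0.02],94],[[0.99,0.1,0.2],[0,0,-0.02],94],[[0.99,0.1,0.2],[0,0,-0.02],94],[[0.99,0.1,0.2],[0,0,-0.02],94],[[0.99,0.1,0.2],[0,0,-0.02],94],[[0.99,0.1,0.2],[0,0,-0.02],94],[[0.99,0.1,0.2],[0,0,-0.02],94]]'
python3 - <<'E'
from h import *
np.set_printoptions(precision=1,suppress=True)
s=snapshot("wrist");save(s,"w2.png")
for n in ["rack","pocket_row","piece_short","piece_middle","piece_long"]:
    for d in place_of("wrist",n)[:2]:
        w=world(s,d["point"]);print(n,round(d["confidence"],2),w,px(s,w))
c=px(s,[533,83,45]);print(c);x,y=int(max(c[0]-130,0)),int(max(c[1]-97,0));print(x,y)
a=cv2.imread("pics/w2.png")[y:y+195,x:x+260]
cv2.imwrite("pics/w2c.png",cv2.resize(a,None,fx=3,fy=3,interpolation=cv2.INTER_CUBIC))
E
```

```text
clock: 4.35
tool_pos: [508.6, 47.1, 278.4]
tcp_rot: [[-0.022, 1.0, -0.0], [1.0, 0.022, -0.001], [-0.001, -0.0, -1.0]]
ft_force: [-0.6, 0.3, -0.0]
opening: 93.7
gripper_force: 0.0
rack 0.6 [529.4  80.4  -6.5] [332.9 180.1]
pocket_row 0.71 [530.6  81.6  46.3] [336.3 184.8]
piece_short 0.81 [531.6  79.3  51.4] [337.5 187.6]
piece_middle 0.84 [529.2 157.5  48.4] [338.2 110.1]
piece_long 0.67 [535.1   5.1  51.9] [337.8 253.4]
[338.5 183.4]
208 86
```

View pics/w2c.png

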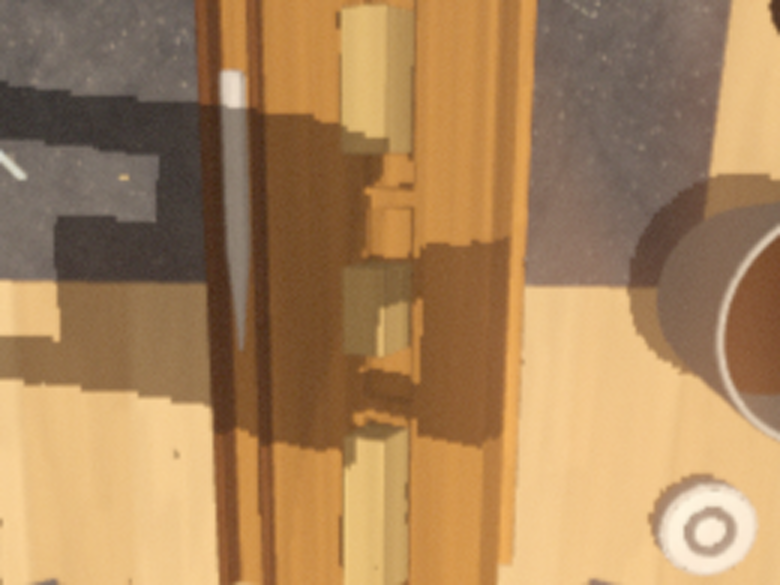

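```bash
python3 - <<'E'
from h import *
np.set_printoptions(precision=1,suppress=True)
s=snapshot("wrist")
c=lambda u,v:(208+u/3-.33,86+v/3-.33)
for n,u,v,z in [("mid lowedge",343,8,65.6),("mid lowedge end",343,132,65.6),("mid up",387,8,73.6),("mid up end",387,150,73.6),("short low a",343,266,65.6),("short low b",343,353,65.6),("short up a",383,264,73.6),("short up b",381,356,73.6),
 ("long low a",343,432,65.6),("long low b",343,583,65.6),("long up a",385,430,73.6),("long up b",384,583,73.6),("rackL0",205,0,20),("rackL1",222,583,20),("rackR0",535,10,86),("rackR1",513,560,86)]:
    print(n,ray(s,c(u,v),z))
for cam in ["top","side"]:
    s=snapshot(cam);a=recognise(cam,"piece_short")[:1]+recognise(cam,"piece_long")[:1]
    print(cam,[(round(d["confidence"],2),world(s,d["point"])) for d in a])
E
```

```text
mid lowedge [513.2 173.9  65.6]
mid lowedge end [514.2 136.2  65.6]
mid up [526.8 173.2  73.6]
mid up end [528.4 130.8  73.6]
short low a [515.3  92.6  65.6]
short low b [516.1  62.6  65.6]
short up a [528.4  94.3  73.6]
short up b [528.9  63.3  73.6]
long low a [516.8  34.2  65.6]
long low b [518.2 -23.9  65.6]
long up a [531.2  37.2  73.6]
long up b [533.  -20.3  73.6]
rackL0 [464.4 181.2  20. ]
rackL1 [468.9 -43.9  20. ]
rackR0 [570.8 172.   86. ]
rackR1 [576.8  -5.6  86. ]
top [(0.37, array([501.7, 172.1,  40.2]))]
side [(0.66, array([665.3, -11.1,  11.3])), (0.66, array([520.6,  84.4,  68.6]))]
```

```bash
python3 - <<'E'
from h import *
go([492,78.5,122],pose(1.4,30)); 
E
```

```text
shift [0.1077, -0.0539, 0.5215] turn [-0.5, 0.001, -0.004] rows>= 4.2
```

```bash
python3 -m handwheel '[[[0.1,-0.05,0.1],[-0.5,0,0],40],[[0.108,-0.054,0.2],[-0.5,0,0],40],[[0.108,-0.054,0.3],[-0.5,0,0],40],[[0.108,-0.054,0.4],[-0.5,0,0],40],[[0.108,-0.054,0.52],[-0.5,0,0],40],[[0.108,-0.054,0.52],[-0.5,0,0],40],[[0.108,-0.054,0.52],[-0.5,0,0],40],[[0.108,-0.054,0.52],[-0.5,0,0],40]]'
python3 - <<'E'
from h import *
s=snapshot("wrist");save(s,"w3.png")
go([515.7,78.5,81],pose(1.4,30)) 
E
```

```text
clock: 5.67
tool_pos: [491.7, 78.8, 122.2]
tcp_rot: [[-0.021, 0.866, 0.499], [1.0, 0.018, 0.01], [0.0, 0.499, -0.867]]
ft_force: [0.2, 0.2, 1.0]
opening: 44.2
gripper_force: 0.0
shift [-0.0021, -0.0089, 0.1613] turn [0.0026, 0.002, -0.0032] rows>= 1.2
```

View pics/w3.png

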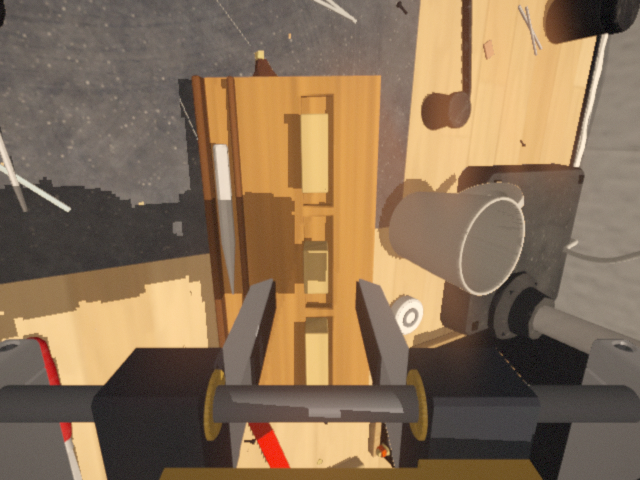

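```bash
python3 - <<'E'
from h import *
s=snapshot("wrist")
n=pose(1.4,30)[:,2]*-1
for y in (15,0,-15):
  for dx in (-8,8): print(y,dx,px(s,np.array([522.2,78.5,69.6])+pose(1.4,30)@np.array([y,dx,0])).round(1))
a=s["image"][230:310,280:350]
cv2.imwrite("pics/w3c.png",cv2.resize(cv2.cvtColor(a,cv2.COLOR_RGB2BGR),None,fx=7,fy=7,interpolation=cv2.INTER_CUBIC))
E
```

```text
15 -8 [299.4 250.8]
15 8 [324.5 250.8]
0 -8 [299.7 272.8]
0 8 [324.3 272.7]
-15 -8 [300.1 293.9]
-15 8 [324.2 293.8]
```

View pics/w3c.png

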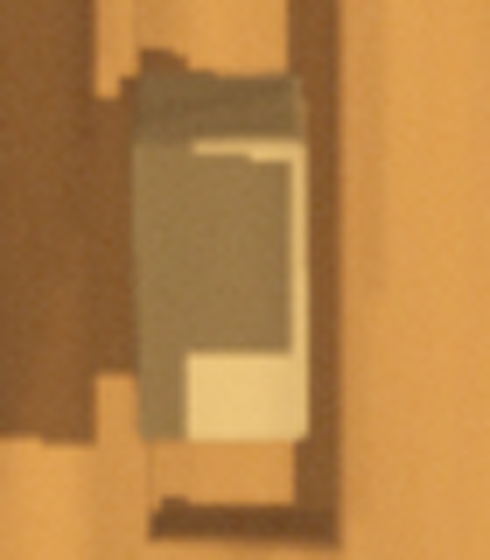

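```bash
python3 -m handwheel '[[[0,-0.008,0.08],[0,0,0],36],[[0,-0.008,0.12],[0,0,0],36],[[0,-0.008,0.15],[0,0,0],36],[[0,-0.008,0.16],[0,0,0],36],[[0,-0.008,0.16],[0,0,0],36]]' 
python3 -m handwheel '[[[0,0,0],[0,0,0],10],[[0,0,0],[0,0,0],10],[[0,0,0],[0,0,0],10],[[0,0,0],[0,0,0],10],[[0,0,0],[0,0,0],10],[[0,0,0],[0,0,0],10]]' 20
```

```text
clock: 6.18
tool_pos: [516.3, 79.1, 81.3]
tcp_rot: [[-0.02, 0.864, 0.502], [1.0, 0.018, 0.01], [-0.0, 0.503, -0.865]]
ft_force: [-0.3, -0.6, -0.7]
opening: 36.1
gripper_force: 0.0
clock: 6.68
tool_pos: [515.3, 79.2, 81.2]
tcp_rot: [[-0.02, 0.864, 0.503], [1.0, 0.018, 0.01], [-0.0, 0.503, -0.864]]
ft_force: [-1.0, -0.3, 6.0]
opening: 15.7
gripper_force: 20.0
```

```bash
python3 -m handwheel '[[[0,0,-0.03],[0,0,0],10],[[0,0,-0.1],[0,0,0],10],[[0,0,-0.2],[0,0,0],10],[[0,0,-0.3],[0.1,0,0],10],[[0,0,-0.3],[0.2,0,0],10],[[0,0,-0.3],[0.3,0,0],10],[[0,0,-0.3],[0.5,0,0],10],[[0,0,-0.3],[0.5,0,0],10],[[0,0,-0.3],[0.5,0,0],10]]' 
cat >> h.py <<'E'
C0=np.array([505.9,-255.5,0]);CY=-3.65
def cl(p): return Ro.from_euler('z',CY,degrees=True).as_matrix()@np.array(p,float)+C0
def icl(w): return Ro.from_euler('z',-CY,degrees=True).as_matrix()@(np.array(w,float)-C0)
E
python3 - <<'E'
from h import *
go(cl([43,31,130]),pose(CY)) 
E
```

```text
clock: 7.43
tool_pos: [471.4, 78.0, 157.8]
tcp_rot: [[-0.02, 1.0, -0.001], [1.0, 0.02, -0.0], [-0.0, -0.001, -1.0]]
ft_force: [2.2, -0.0, -0.2]
opening: 16.0
gripper_force: 20.0
shift [-1.0228, 0.2442, 0.0924] turn [-0.0011, 0.0001, 0.0799] rows>= 7.6
```

```bash
python3 -m handwheel '[[[-0.99,0.24,0],[0,0,0.08],10],[[-0.99,0.24,0],[0,0,0.08],10],[[-0.99,0.24,0],[0,0,0.08],10],[[-0.99,0.24,0],[0,0,0.08],10],[[-0.99,0.24,0],[0,0,0.08],10],[[-0.99,0.24,0],[0,0,0.08],10],[[-0.99,0.24,0],[0,0,0.08],10],[[-0.99,0.24,0],[0,0,0.08],10],[[-0.99,0.24,0],[0,0,0.08],10],[[-0.99,0.24,0],[0,0,0.08],10]]' 
python3 - <<'E'
from h import *
s=snapshot("wrist");save(s,"w4.png")
go(cl([43,31,85]),pose(CY)) 
E
```

```text
clock: 8.27
tool_pos: [545.6, -216.6, 156.6]
tcp_rot: [[0.065, 0.998, -0.002], [0.998, -0.065, 0.002], [0.002, -0.002, -1.0]]
ft_force: [-0.1, 0.3, -0.0]
opening: 15.8
gripper_force: 20.0
shift [-0.0383, 0.0202, 0.2389] turn [-0.0019, -0.0017, 0.0004] rows>= 1.7
```

View pics/w4.png

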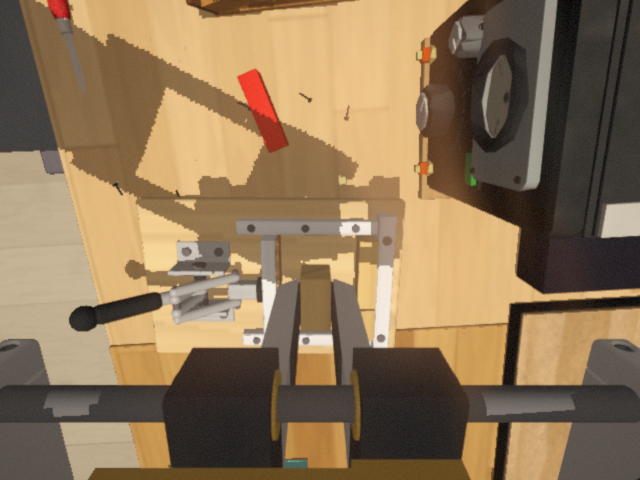

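```bash
python3 - <<'E'
from h import *
s=snapshot("wrist")
for p in [(90,47,26),(90,-47,26),(90,0,34),(-115,75,16),(115,75,16),(10,47,37),(0,57,26),(0,-47,26)]: print(p,px(s,cl(p)).round(1))
st=env.state();T=np.array(st["tcp_rot"]);
for a in [(15,-8,13),(15,8,13),(-15,8,13),(15,8,36)]: print("piece",a,px(s,T@np.array(a)+st["tool_pos"]).round(1))
a=cv2.imread("pics/w4.png")[185:355,230:430]
cv2.imwrite("pics/w4c.png",cv2.resize(a,None,fx=3.5,fy=3.5,interpolation=cv2.INTER_CUBIC))
E
```

```text
(90, 47, 26) [379.  236.4]
(90, -47, 26) [373.5 336.1]
(90, 0, 34) [377.7 292.3]
(-115, 75, 16) [134.4 200.4]
(115, 75, 16) [408.6 201.1]
(10, 47, 37) [281.8 239.8]
(0, 57, 26) [270.7 224.5]
(0, -47, 26) [274.5 335.8]
piece (15, -8, 13) [299.6 278. ]
piece (15, 8, 13) [331.3 278. ]
piece (-15, 8, 13) [330.6 330.7]
piece (15, 8, 36) [329.6 262.5]
```

View pics/w4c.png

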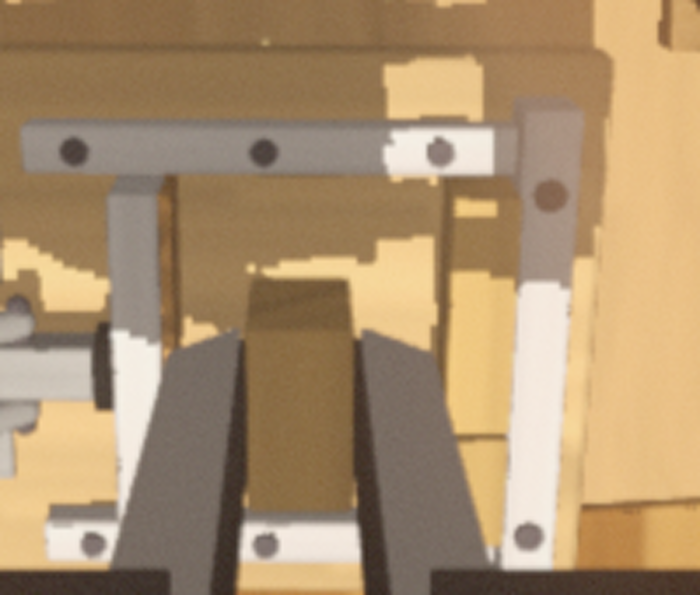

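```bash
python3 - <<'E'
from h import *
go(cl([43,33,85]),pose(CY)) 
go(cl([43,33,54]),pose(CY)) 
E
```

```text
shift [-0.0331, 0.0195, 0.2397] turn [-0.0016, -0.0014, 0.0015] rows>= 1.7
shift [-0.0333, 0.0197, 0.343] turn [-0.0016, -0.0014, 0.0015] rows>= 2.5
```

```bash
python3 -m handwheel '[[[-0.033,0.02,0.05],[0,0,0],10],[[-0.033,0.02,0.15],[0,0,0],10],[[-0.033,0.02,0.24],[0,0,0],10],[[-0.033,0.02,0.3],[0,0,0],10],[[-0.033,0.02,0.33],[0,0,0],10],[[-0.033,0.02,0.34],[0,0,0],10],[[-0.033,0.02,0.34],[0,0,0],10]]' 
python3 -m handwheel '[[[0,0,0.003],[0,0,0],10],[[0,0,0.006],[0,0,0],10],[[0,0,0.008],[0,0,0],10],[[0,0,0.008],[0,0,0],10]]' 
```

```text
clock: 8.95
tool_pos: [552.3, -225.8, 56.1]
tcp_rot: [[0.061, 0.998, -0.0], [0.998, -0.061, 0.0], [0.0, -0.0, -1.0]]
ft_force: [0.3, 0.4, -0.2]
opening: 15.9
gripper_force: 20.0
clock: 9.28
tool_pos: [553.3, -226.7, 55.3]
tcp_rot: [[0.062, 0.998, 0.002], [0.998, -0.062, -0.0], [-0.0, 0.002, -1.0]]
ft_force: [-1.3, 1.7, 6.9]
opening: 15.9
gripper_force: 20.0
```

```bash
python3 -m handwheel '[[[0,0,0.003],[0,0,0],10],[[0,0,0.003],[0,0,0],10]]' 
python3 - <<'E'
from h import *
s=snapshot("wrist");save(s,"w5.png");t=snapshot("side");save(t,"s5.png")
a=cv2.imread("pics/w5.png")[180:380,200:420];b=cv2.imread("pics/s5.png")[170:240,320:420]
A=cv2.resize(a,(440,400),interpolation=cv2.INTER_CUBIC);B=cv2.resize(b,(357,250),interpolation=cv2.INTER_CUBIC)
o=np.zeros((400,797,3),np.uint8);o[:,:440]=A;o[:250,440:]=B
cv2.imwrite("pics/c5.png",o)
E
```

```text
clock: 9.45
tool_pos: [554.0, -227.4, 54.9]
tcp_rot: [[0.062, 0.998, 0.004], [0.998, -0.062, -0.002], [-0.001, 0.004, -1.0]]
ft_force: [-0.2, 2.0, 7.0]
opening: 15.9
gripper_force: 20.0
```

View pics/c5.png

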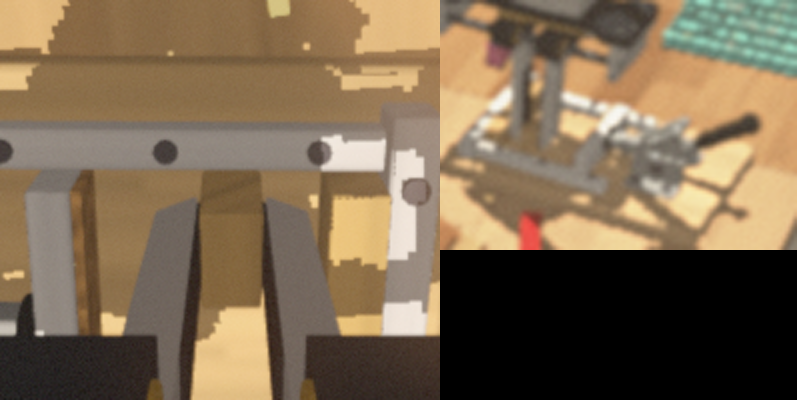

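```bash
python3 - <<'E'
from h import *
np.set_printoptions(precision=1,suppress=True)
s=snapshot("wrist");st=env.state()
c=lambda u,v:(200+u/2-.25,180+v/2-.25)
print("TCP",icl(st["tool_pos"]))
for n,u,v,z in [("rail in",170,170,26),("rail out",170,122,26),("piece topL",201,213,39),("piece topR",263,213,39),("endL",201,307,39),("endR",263,307,39),("jaw top front",75,195,37),("fence in",385,170,26),("backrow edge",330,195,39),("boardedge",100,62,16)]:
    print(n,icl(ray(s,c(u,v),z)))
E
```

```text
TCP [46.3 31.1 54.9]
rail in [29.7 47.7 26. ]
rail out [30.  61.4 26. ]
piece topL [38.6 40.7 39. ]
piece topR [54.6 40.7 39. ]
endL [38.3 13.2 39. ]
endR [55.  13.2 39. ]
jaw top front [ 5.8 44.8 37. ]
fence in [88.5 47.8 26. ]
backrow edge [71.7 45.7 39. ]
boardedge [10.2 75.6 16. ]
```

```bash
python3 - <<'E'
from h import *
np.set_printoptions(precision=1,suppress=True)
s=snapshot("wrist");st=env.state();T=np.array(st["tcp_rot"]);print(st["tool_pos"],st["ft_force"],T[:,2])
for a in [(15,-8,13),(15,8,13),(-15,8,13),(15,8,36),(15,8,39),(15,8,16),(-15,8,16)]: print("piece",a,((px(s,T@np.array(a)+st["tool_pos"])-[199.75,179.75])*2).round(1))
print("TCP vs old", px(s,st["tool_pos"]))
# edge profile along piece axis columns
g=cv2.cvtColor(s["image"],cv2.COLOR_RGB2GRAY).astype(float)
for c0,c1 in ((304,312),(313,321),(322,329)):
    print(c0,[(180+i,int(v)) for i,v in enumerate(g[180+75:180+170,c0:c1].mean(1),75) ][::1])
E
```

```text
[ 554.  -227.4   54.9] [-0.4  0.2  6.6] [ 0. -0. -1.]
piece (15, -8, 13) [199.2 197.8]
piece (15, 8, 13) [262.5 197.9]
piece (-15, 8, 13) [260.8 303.1]
piece (15, 8, 36) [259.  166.8]
piece (15, 8, 39) [258.6 163.3]
piece (15, 8, 16) [262.  193.4]
piece (-15, 8, 16) [260.4 297.3]
TCP vs old [315.1 317.9]
304 [(255, 135), (256, 136), (257, 135), (258, 135), (259, 135), (260, 133), (261, 133), (262, 131), (263, 128), (264, 116), (265, 100), (266, 93), (267, 92), (268, 93), (269, 92), (270, 94), (271, 93), (272, 93), (273, 92), (274, 90), (275, 88), (276, 86), (277, 88), (278, 89), (279, 92), (280, 94), (281, 94), (282, 95), (283, 95), (284, 93), (285, 92), (286, 96), (287, 101), (288, 105), (289, 105), (290, 104), (291, 105), (292, 105), (293, 104), (294, 105), (295, 104), (296, 105), (297, 106), (298, 105), (299, 104), (300, 105), (301, 104), (302, 105), (303, 105), (304, 105), (305, 105), (306, 105), (307, 105), (308, 105), (309, 105), (310, 105), (311, 104), (312, 104), (313, 105), (314, 104), (315, 105), (316, 104), (317, 105), (318, 105), (319, 105), (320, 104), (321, 104), (322, 
[... 1876 characters left out ...]
02), (292, 103), (293, 104), (294, 103), (295, 103), (296, 103), (297, 103), (298, 104), (299, 102), (300, 102), (301, 102), (302, 103), (303, 102), (304, 103), (305, 103), (306, 103), (307, 102), (308, 103), (309, 103), (310, 102), (311, 103), (312, 103), (313, 103), (314, 102), (315, 104), (316, 104), (317, 104), (318, 103), (319, 103), (320, 102), (321, 102), (322, 103), (323, 103), (324, 102), (325, 103), (326, 103), (327, 102), (328, 103), (329, 103), (330, 103), (331, 104), (332, 108), (333, 143), (334, 188), (335, 205), (336, 209), (337, 210), (338, 211), (339, 212), (340, 211), (341, 211), (342, 212), (343, 211), (344, 211), (345, 211), (346, 211), (347, 210), (348, 209), (349, 207)]
```

```bash
python3 -m handwheel '[[[-0.004,0,0],[0,0,0],10],[[-0.008,0,0],[0,0,0],10],[[-0.008,0,0],[0,0,0],10],[[-0.008,0,0],[0,0,0],22],[[-0.008,0,0],[0,0,0],22],[[-0.008,0,0],[0,0,0],22],[[-0.008,0,0],[0,0,0],22]]' 
python3 - <<'E'
from h import *
s=snapshot("wrist");save(s,"w6.png");st=env.state();T=np.array(st["tcp_rot"]);print(icl(st["tool_pos"]))
for a in [(15,0,13),(-15,0,13),(15,8,36)]: print("piece",a,px(s,T@np.array(a)+st["tool_pos"]).round(1))
g=cv2.cvtColor(s["image"],cv2.COLOR_RGB2GRAY).astype(float)
for c0,c1 in ((306,314),(318,325)): 
    v=g[240:360,c0:c1].mean(1);d=np.diff(v);print([(240+i,int(v[i]),int(v[i+1])) for i in range(len(d)) if abs(d[i])>4])
v=g[305:320,250:390].mean(0);d=np.diff(v);print([(250+i,int(v[i]),int(v[i+1])) for i in range(len(d)) if abs(d[i])>6])
E
```

```text
clock: 10.23
tool_pos: [551.9, -229.7, 52.0]
tcp_rot: [[0.063, 0.998, -0.001], [0.998, -0.063, 0.0], [0.0, -0.001, -1.0]]
ft_force: [-0.0, -0.0, -0.3]
opening: 21.8
gripper_force: 0.0
[44.34625758 28.65511627 52.05923926]
piece (15, 0, 13) [315.3 278.8]
piece (-15, 0, 13) [315.2 331.4]
piece (15, 8, 36) [329.4 263.2]
[(241, 114, 122), (242, 122, 131), (260, 129, 125), (261, 125, 111), (262, 111, 90), (269, 85, 89), (274, 90, 97), (275, 97, 104), (327, 111, 122), (328, 122, 157), (329, 157, 193), (331, 196, 189), (332, 189, 170), (333, 170, 163), (334, 163, 148), (335, 148, 131), (342, 131, 145), (343, 145, 160), (348, 160, 172), (349, 172, 186), (351, 190, 197)]
[(241, 113, 122), (242, 122, 129), (260, 131, 126), (261, 126, 114), (262, 114, 93), (263, 93, 84), (266, 84, 88), (274, 89, 99), (275, 99, 105), (324, 107, 111), (325, 111, 143), (326, 143, 185), (327, 185, 200)]
[(250, 77, 91), (251, 91, 112), (252, 112, 119), (286, 98, 84), (287, 84, 62), (288, 62, 44), (293, 39, 50), (294, 50, 80), (295, 80, 112), (296, 112, 120), (300, 117, 107), (331, 103, 119), (334, 119, 105), (335, 105, 68), (336, 68, 47), (341, 47, 56), (342, 56, 74), (343, 74, 94), (344, 94, 102), (368, 101, 112), (369, 112, 137), (370, 137, 166), (382, 175, 184)]
```

```bash
python3 -m handwheel '[[[0,0,0],[0,0,0],10],[[0,0,0],[0,0,0],10],[[0,0,0],[0,0,0],10],[[0,0,0],[0,0,0],10],[[0,0,0],[0,0,0],22],[[0,0,0],[0,0,0],22],[[0,0,0],[0,0,0],22],[[0,0,-0.1],[0,0,0],22],[[0,0,-0.2],[0,0,0],22],[[0,0,-0.35],[0,0,0],30],[[0,0,-0.35],[0,0,0],40],[[0,0,-0.35],[0,0,0],40]]' 8
python3 - <<'E'
from h import *
np.set_printoptions(precision=1,suppress=True)
s=snapshot("wrist");save(s,"w7.png")
for n in ["piece_short","front_row","glue_clamp"]:
    for d in place_of("wrist",n)[:2]: print(n,round(d["confidence"],2),icl(world(s,d["point"])))
t=snapshot("top");save(t,"t7.png")
for d in place_of("top","piece_short")[:3]: print(round(d["confidence"],2),world(t,d["point"]))
for p in [(46,45,39),(46,15,39),(38,30,39),(54,30,39),(46,47,26),(46,-47,26)]: print(p,px(s,cl(p)).round(1))
g=cv2.cvtColor(s["image"],cv2.COLOR_RGB2GRAY).astype(float)
q=px(s,cl((44,30,39)));q=q.astype(int)
for c in (-6,0,6):
    v=g[q[1]-50:q[1]+90,q[0]+c-2:q[0]+c+3].mean(1);d=np.diff(v);print("rows",c,[(q[1]-50+i,int(v[i]),int(v[i+1])) for i in range(len(d)) if abs(d[i])>5])
for r in (-8,0,8):
    v=g[q[1]+r-2:q[1]+r+3,q[0]-50:q[0]+50].mean(0);d=np.diff(v);print("cols",r,[(q[0]-50+i,int(v[i]),int(v[i+1])) for i in range(len(d)) if abs(d[i])>5])
go([490,0,150],pose(1.4))
E
```

```text
clock: 11.28
tool_pos: [554.8, -231.4, 161.7]
tcp_rot: [[0.063, 0.998, 0.008], [0.998, -0.063, -0.005], [-0.004, 0.008, -1.0]]
ft_force: [0.3, -0.9, -0.2]
opening: 38.2
gripper_force: 0.0
piece_short 0.68 [46.5 33.1 17.3]
front_row 0.96 [66.8 -3.  15.4]
glue_clamp 0.81 [-1.1 -8.4 -3.2]
(46, 45, 39) [312.5 222.3]
(46, 15, 39) [312.5 257.7]
(38, 30, 39) [302.7 240.3]
(54, 30, 39) [322.4 240.3]
(46, 47, 26) [312.5 216.3]
(46, -47, 26) [312.5 317.3]
rows -6 [(np.int64(201), 118, 126), (np.int64(202), 126, 138), (np.int64(214), 134, 125), (np.int64(215), 125, 105), (np.int64(216), 105, 96), (np.int64(220), 94, 100), (np.int64(221), 100, 109), (np.int64(255), 118, 145), (np.int64(256), 145, 187), (np.int64(257), 187, 205), (np.int64(260), 206, 199), (np.int64(261), 199, 191), (np.int64(262), 191, 171), (np.int64(263), 171, 181), (np.int64(264), 181, 197), (np.int64(267), 203, 209), (np.int64(268), 209, 215), (np.int64(310), 202, 178), (np.int64(311), 178, 131), (np.int64(312), 131, 122), (np.int64(314), 121, 127), (np.int64(315), 127, 160), (np.int64(316), 160, 207), (np.int64(317), 207, 2
[... 1826 characters left out ...]
, (np.int64(320), 109, 116), (np.int64(321), 116, 128), (np.int64(341), 126, 118), (np.int64(342), 118, 97), (np.int64(343), 97, 102), (np.int64(344), 102, 114), (np.int64(345), 114, 123), (np.int64(349), 128, 158), (np.int64(350), 158, 201)]
cols 8 [(np.int64(260), 140, 129), (np.int64(261), 129, 109), (np.int64(265), 102, 87), (np.int64(267), 88, 105), (np.int64(268), 105, 128), (np.int64(300), 129, 118), (np.int64(319), 109, 124), (np.int64(320), 124, 145), (np.int64(321), 145, 135), (np.int64(322), 135, 130), (np.int64(341), 130, 115), (np.int64(342), 115, 98), (np.int64(343), 98, 104), (np.int64(344), 104, 120)]
shift [0.7493, -0.2508, 0.0193] turn [-0.0034, -0.0019, -0.0838] rows>= 5.7
```

```bash
sed -i 's/-255.5,0/-254.6,0/' h.py; python3 - <<'E'
from h import *
go(cl([44.4,0,51]),pose(CY))
E
```

```text
shift [-0.095, 0.005, 0.3467] turn [-0.0035, -0.0018, 0.0004] rows>= 2.6
```

```bash
python3 -m handwheel '[[[-0.095,0.005,0],[0,0,0],0],[[-0.095,0.005,0],[0,0,0],0],[[-0.095,0.005,0.1],[0,0,0],0],[[-0.095,0.005,0.2],[0,0,0],0],[[-0.095,0.005,0.3],[0,0,0],0],[[-0.095,0.005,0.347],[0,0,0],0],[[-0.095,0.005,0.347],[0,0,0],0],[[-0.095,0.005,0.347],[0,0,0],0]]' 8
python3 -m handwheel '[[[0.01,0,0],[0,0,0],0],[[0.02,0,0],[0,0,0],0],[[0.025,0,0],[0,0,0],0],[[0.027,0,0],[0,0,0],0],[[0.029,0,0],[0,0,0],0],[[0.029,0,0],[0,0,0],0]]' 
```

```text
clock: 12.25
tool_pos: [550.6, -257.5, 51.4]
tcp_rot: [[0.063, 0.998, -0.003], [0.998, -0.063, 0.002], [0.002, -0.003, -1.0]]
ft_force: [-0.3, -0.7, 1.4]
opening: 0.5
gripper_force: 0.0
clock: 12.75
tool_pos: [553.6, -251.3, 55.0]
tcp_rot: [[0.063, 0.998, 0.003], [0.998, -0.063, -0.004], [-0.003, 0.003, -1.0]]
ft_force: [-0.1, -4.3, 2.5]
opening: 0.6
gripper_force: 2.1
```

```bash
python3 - <<'E'
from h import *
print(icl(env.state()["tool_pos"]))
E
```

```text
[47.38799811  6.32291702 54.96722317]
```

```bash
python3 -m handwheel '[[[-0.02,0,0],[0,0,0],0],[[-0.03,0,-0.1],[0,0,0],10],[[-0.03,0,-0.2],[0,0,0],30],[[-0.03,0,-0.35],[0,0,0],40],[[-0.03,0,-0.35],[0,0,0],40],[[-0.03,0,-0.35],[0,0,0],40]]' 
cat > prof.py <<'E'
from h import *
def edges(s,p,axis,half,th=5,w=2):
    q=px(s,p).round().astype(int);g=cv2.cvtColor(s["image"],cv2.COLOR_RGB2GRAY).astype(float)
    a=q[1] if axis==0 else q[0]
    v=g[a-half:a+half,q[0]-w:q[0]+w+1].mean(1) if axis==0 else g[q[1]-w:q[1]+w+1,a-half:a+half].mean(0)
    d=np.diff(v);out=[];i=0
    while i<len(d):
        if abs(d[i])>th:
            j=i
            while j<len(d) and d[j]*d[i]>0 and abs(d[j])>th: j+=1
            k=np.arange(i,j);out.append((round(float(a-half+.5+(k*abs(d[i:j])).sum()/abs(d[i:j]).sum()),1),int(v[i]),int(v[j])));i=j
        else:i+=1
    return out
E
python3 - <<'E'
from prof import *
s=snapshot("wrist");save(s,"w8.png");print(icl(env.state()["tool_pos"]))
for p in [(44,47,39),(44,17,39),(36,32,39),(52,32,39),(44,47,26),(44,-47,26)]: print(p,px(s,cl(p)).round(1))
for x in (40,44,48): print("rows",edges(s,cl((x,0,30)),0,75))
for y in (27,32,37): print("cols",edges(s,cl((44,y,39)),1,50))
E
```

```text
clock: 13.25
tool_pos: [553.9, -259.6, 161.9]
tcp_rot: [[0.063, 0.998, 0.006], [0.998, -0.063, -0.003], [-0.002, 0.006, -1.0]]
ft_force: [0.3, -0.4, -0.8]
opening: 30.6
gripper_force: 0.0
[ 46.51253814  -1.0646259  159.085498  ]
(44, 47, 39) [309.  183.4]
(44, 17, 39) [309.1 221.1]
(36, 32, 39) [298.9 202.5]
(52, 32, 39) [319.2 202.5]
(44, 47, 26) [309.1 181.3]
(44, -47, 26) [309.5 288. ]
rows [(168.0, 117, 134), (181.9, 129, 92), (184.9, 90, 105), (222.5, 110, 117), (253.0, 120, 167), (257.1, 175, 199), (283.5, 197, 114), (288.4, 119, 229), (299.6, 224, 194), (309.9, 193, 142)]
rows [(168.0, 117, 133), (182.1, 126, 91), (185.1, 92, 106), (222.5, 110, 117), (251.1, 122, 195), (283.5, 196, 115), (288.2, 112, 224), (299.5, 224, 195), (310.1, 187, 143)]
rows [(168.1, 118, 133), (182.1, 126, 91), (185.1, 91, 106), (222.5, 110, 117), (250.5, 125, 204), (283.0, 195, 115), (288.4, 112, 229), (299.1, 224, 205), (309.9, 192, 146)]
cols [(262.7, 99, 74), (265.6, 74, 120), (299.5, 117, 107), (319.9, 100, 119), (342.1, 119, 90), (344.5, 90, 117), (348.1, 119, 193), (355.5, 194, 188)]
cols [(262.3, 106, 77), (265.4, 75, 118), (299.5, 114, 107), (320.0, 99, 118), (342.3, 120, 91), (345.0, 94, 118), (348.9, 120, 140), (355.5, 138, 121)]
cols [(259.5, 101, 96), (262.5, 93, 78), (265.2, 80, 116), (299.5, 114, 107), (320.1, 101, 116), (342.3, 124, 96), (345.1, 94, 115)]
```

```bash
python3 - <<'E'
from h import *
go([480,5.2,170],pose(1.4))
E
```

```text
shift [0.8624, -0.296, -0.0367] turn [0.0016, -0.0001, -0.0839] rows>= 6.6
```

```bash
python3 -m handwheel '[[[0.86,-0.3,-0.04],[0,0,-0.084],40],[[0.86,-0.3,-0.04],[0,0,-0.084],40],[[0.86,-0.3,-0.04],[0,0,-0.084],40],[[0.86,-0.3,-0.04],[0,0,-0.084],40],[[0.86,-0.3,-0.04],[0,0,-0.084],40],[[0.86,-0.3,-0.04],[0,0,-0.084],40],[[0.86,-0.3,-0.04],[0,0,-0.084],40],[[0.86,-0.3,-0.04],[0,0,-0.084],40],[[0.86,-0.3,-0.04],[0,0,-0.084],40]]' 
python3 - <<'E'
from h import *
go([494.2,5.2,122],pose(1.4,30))
E
```

```text
clock: 14.05
tool_pos: [476.5, 5.7, 168.2]
tcp_rot: [[-0.028, 1.0, -0.004], [1.0, 0.028, 0.001], [0.001, -0.004, -1.0]]
ft_force: [0.1, 0.5, 0.4]
opening: 40.4
gripper_force: 0.0
shift [-0.0036, 0.0596, 0.1536] turn [-0.5039, -0.0015, 0.0027] rows>= 4.2
```

```bash
python3 -m handwheel '[[[0,0,0],[-0.2,0,0],40],[[0,0.03,0.03],[-0.4,0,0],40],[[-0.002,0.06,0.1],[-0.502,0,0],40],[[-0.002,0.06,0.154],[-0.502,0,0],40],[[-0.002,0.06,0.154],[-0.502,0,0],40],[[-0.002,0.06,0.154],[-0.502,0,0],40],[[-0.002,0.06,0.154],[-0.502,0,0],40]]' 
python3 - <<'E'
from prof import *
np.set_printoptions(precision=1,suppress=True)
s=snapshot("wrist");save(s,"w9.png");R=pose(1.4,30);st=env.state();print(st["tool_pos"],st["tcp_rot"])
c=np.array([524.1,5.2,69.6])
for a in [(30,0),(-30,0),(15,-8),(15,8),(0,-8),(0,8)]: print(a,px(s,c+R@np.array([a[0],a[1],0])).round(1))
for x in (-4,4): print("rows",edges(s,c+R@np.array([0,x,0]),0,75))
for y in (22,15,8): print("cols",edges(s,c+R@np.array([y,0,0]),1,40))
go(c+np.array([-6.5,0,11.4]),R)
E
```

```text
clock: 14.63
tool_pos: [495.8, 3.0, 123.0]
tcp_rot: [[-0.022, 0.866, 0.499], [1.0, 0.019, 0.011], [0.0, 0.499, -0.866]]
ft_force: [1.0, -1.0, 1.0]
opening: 40.1
gripper_force: 0.0
[497.6   2.9 124.8] [[-0.   0.9  0.5]
 [ 1.   0.   0. ]
 [-0.   0.5 -0.9]]
(30, 0) [312.9 224.8]
(-30, 0) [313.1 311.9]
(15, -8) [300.3 247.8]
(15, 8) [325.6 247.8]
(0, -8) [300.6 270. ]
(0, 8) [325.4 269.9]
rows [(199.5, 155, 91), (202.9, 91, 158), (216.4, 153, 98), (225.1, 110, 138), (228.1, 135, 150), (253.5, 145, 130), (281.1, 132, 164), (305.4, 168, 203), (311.5, 204, 163), (318.8, 163, 209)]
rows [(199.5, 159, 91), (203.6, 92, 156), (211.5, 154, 143), (213.5, 140, 158), (216.5, 158, 106), (225.3, 109, 196), (253.4, 196, 124), (281.8, 125, 194), (311.5, 196, 159), (318.8, 160, 207)]
cols [(299.5, 95, 129), (308.1, 131, 200), (324.7, 200, 100), (330.0, 100, 160)]
cols [(300.0, 97, 128), (308.1, 132, 200), (324.7, 200, 97), (329.9, 96, 159)]
cols [(300.2, 95, 125), (322.5, 127, 189), (325.1, 189, 95), (330.0, 103, 160)]
shift [0.0064, -0.0156, 0.1596] turn [0.0025, 0.0014, -0.0011] rows>= 1.2
```

```bash
python3 - <<'E'
from prof import *
np.set_printoptions(precision=1,suppress=True)
P=[]
for i in range(5):
    s=snapshot("wrist");st=env.state();E=np.array(s["extrinsics"]);P.append(st["tool_pos"]);print(st["tool_pos"],-E[:3,:3].T@E[:3,3])
m=np.mean(P,0);T=np.array(st["tcp_rot"]);print(m,T.T@(np.array([517.6,5.2,81])-m)/300)
E
```

```text
[498.6   2.9 125.7] [418.3  84.7 256.6]
[498.8   3.1 126. ] [418.9  84.7 257.3]
[498.7   3.4 125.9] [419.1  84.9 257.6]
[498.4   3.6 125.7] [419.   85.1 257.6]
[498.    3.9 125.4] [418.7  85.3 257.4]
[498.5   3.4 125.7] [ 0.  -0.   0.2]
```

```bash
python3 -m handwheel '[[[0,0,0],[0,0,0],40],[[0,0,0],[0,0,0],40],[[0,0,0],[0,0,0],40],[[0,0,0],[0,0,0],40],[[0,0,0],[0,0,0],40],[[0,0,0],[0,0,0],40]]'
python3 - <<'E'
from prof import *
np.set_printoptions(precision=2,suppress=True)
for i in range(4):
    s=snapshot("wrist");st=env.state();print(st["clock"],st["tool_pos"])
go([517.6,5.2,81],pose(1.4,30))
E
```

```text
clock: 15.43
tool_pos: [496.3, 4.4, 124.0]
tcp_rot: [[-0.025, 0.865, 0.502], [1.0, 0.021, 0.012], [-0.0, 0.502, -0.865]]
ft_force: [-0.2, 0.9, 0.5]
opening: 39.9
gripper_force: 0.0
15.4833 [496.27   4.4  123.98]
15.5333 [496.28   4.38 123.99]
15.5833 [496.31   4.37 124.02]
15.6333 [496.31   4.35 124.01]
shift [0.0011, -0.0105, 0.1596] turn [0.002, -0.0001, 0.0002] rows>= 1.2
```

```bash
python3 -m handwheel '[[[0.001,-0.01,0.06],[0,0,0],36],[[0.001,-0.01,0.1],[0,0,0],36],[[0.001,-0.01,0.13],[0,0,0],36],[[0.001,-0.01,0.15],[0,0,0],36],[[0.001,-0.01,0.158],[0,0,0],36],[[0.001,-0.01,0.158],[0,0,0],36],[[0.001,-0.01,0.158],[0,0,0],36],[[0.001,-0.01,0.158],[0,0,0],36],[[0.001,-0.01,0.158],[0,0,0],36],[[0.001,-0.01,0.158],[0,0,0],36],[[0.001,-0.01,0.158],[0,0,0],36]]' 
python3 - <<'E'
from h import *
go([517.6,5.2,81],pose(1.4,30))
E
```

```text
clock: 16.55
tool_pos: [517.7, 5.1, 81.9]
tcp_rot: [[-0.025, 0.864, 0.502], [1.0, 0.021, 0.012], [-0.0, 0.502, -0.865]]
ft_force: [0.3, -0.5, -0.2]
opening: 35.9
gripper_force: 0.0
shift [0.0003, -0.0017, 0.0026] turn [0.0027, 0.0001, 0.0003] rows>= 0.0
```

Close, then lift and level.

```bash
python3 -m handwheel '[[[0,0,0.002],[0,0,0],10],[[0,0,0.002],[0,0,0],10],[[0,0,0.002],[0,0,0],10],[[0,0,0.002],[0,0,0],10],[[0,0,0.002],[0,0,0],10],[[0,0,0.002],[0,0,0],10]]' 25
python3 -m handwheel '[[[0,0,-0.03],[0,0,0],10],[[0,0,-0.1],[0,0,0],10],[[0,0,-0.2],[0,0,0],10],[[0,0,-0.3],[0.1,0,0],10],[[0,0,-0.32],[0.2,0,0],10],[[0,0,-0.32],[0.3,0,0],10],[[0,0,-0.32],[0.5,0,0],10],[[0,0,-0.32],[0.5,0,0],10],[[0,0,-0.32],[0.5,0,0],10]]'
python3 - <<'E'
from h import *
go(cl([43.5,-15.4,160]),pose(CY)) 
E
```

```text
clock: 17.05
tool_pos: [518.0, 5.1, 81.2]
tcp_rot: [[-0.025, 0.865, 0.502], [1.0, 0.021, 0.012], [-0.0, 0.502, -0.865]]
ft_force: [0.6, 0.1, 0.6]
opening: 15.7
gripper_force: 25.0
clock: 17.8
tool_pos: [472.8, 3.6, 164.6]
tcp_rot: [[-0.025, 1.0, 0.003], [1.0, 0.025, -0.0], [-0.0, 0.003, -1.0]]
ft_force: [-0.1, -0.2, -0.6]
opening: 15.9
gripper_force: 25.0
shift [-0.9273, 0.2285, 0.0162] turn [0.0024, 0.0004, 0.0848] rows>= 6.9
```

```bash
python3 -m handwheel '[[[-0.3,0.1,0],[0,0,0.085],10],[[-0.6,0.15,0],[0,0,0.085],10],[[-0.8,0.22,0],[0,0,0.085],10],[[-0.927,0.228,0],[0,0,0.085],10],[[-0.927,0.228,0],[0,0,0.085],10],[[-0.927,0.228,0],[0,0,0.085],10],[[-0.927,0.228,0],[0,0,0.085],10],[[-0.927,0.228,0],[0,0,0.085],10],[[-0.927,0.228,0],[0,0,0.085],10],[[-0.927,0.228,0],[0,0,0.085],10],[[-0.927,0.228,0],[0,0,0.085],10],[[-0.927,0.228,0],[0,0,0.085],10]]'
python3 -m handwheel '[[[0,0,0],[0,0,0],10],[[0,0,0],[0,0,0],10],[[0,0,0],[0,0,0],10],[[0,0,0],[0,0,0],10],[[0,0,0],[0,0,0],10],[[0,0,0],[0,0,0],10],[[0,0,0],[0,0,0],10],[[0,0,0],[0,0,0],10]]' 
python3 - <<'E'
from prof import *
np.set_printoptions(precision=2,suppress=True)
s=snapshot("wrist");save(s,"w10.png");st=env.state();T=np.array(st["tcp_rot"]);p=st["tool_pos"];print(p,icl(p))
for a in [(30,0,13),(-30,0,13),(0,-8,13),(0,8,13),(30,0,36)]: print("held",a,px(s,T@np.array(a)+p).round(1))
for q in [(44,47,39),(44,16.2,39),(44,47,26),(44,-47,26)]: print(q,px(s,cl(q)).round(1))
for x in (-4,0,4): print("rows",edges(s,T@np.array([10,x,13])+p,0,110))
for x in (38,44,50): print("rows",edges(s,cl((x,25,30)),0,60))
print("railrow",edges(s,cl((70,20,26)),0,80))
go(cl([43.5,-15.4,54]),pose(CY))
E
```

```text
clock: 18.8
tool_pos: [544.5, -270.6, 164.0]
tcp_rot: [[0.063, 0.998, 0.002], [0.998, -0.063, 0.001], [0.001, 0.002, -1.0]]
ft_force: [0.1, 0.5, -0.0]
opening: 16.2
gripper_force: 25.0
clock: 19.47
tool_pos: [544.9, -272.4, 164.1]
tcp_rot: [[0.064, 0.998, 0.002], [0.998, -0.064, 0.0], [0.0, 0.002, -1.0]]
ft_force: [0.4, -0.2, -1.3]
opening: 15.7
gripper_force: 25.0
[ 544.89 -272.41  164.15] [ 40.04 -15.29 164.15]
held (30, 0, 13) [315.2 250.4]
held (-30, 0, 13) [315.  355.8]
held (0, -8, 13) [299.7 305.6]
held (0, 8, 13) [330.6 305.6]
held (30, 0, 36) [315.2 237.7]
(44, 47, 39) [320.1 166. ]
(44, 16.2, 39) [319.9 205.5]
(44, 47, 26) [319.9 164.8]
(44, -47, 26) [319.4 273.5]
rows [(239.1, 106, 84), (251.5, 93, 102), (355.0, 114, 137), (356.5, 137, 130), (384.6, 127, 51)]
rows [(205.5, 104, 112), (239.1, 104, 84), (251.5, 93, 102), (346.0, 105, 126), (349.0, 130, 183), (355.8, 186, 130), (384.6, 123, 48)]
rows [(205.5, 104, 114), (239.1, 111, 86), (251.5, 89, 98), (351.9, 101, 175), (355.7, 178, 131), (384.6, 122, 48)]
rows [(133.5, 184, 190), (136.4, 190, 112), (151.5, 119, 128), (165.1, 123, 101), (168.0, 98, 125), (171.1, 125, 107), (205.5, 108, 113), (239.1, 103, 84), (251.5, 93, 102)]
rows [(133.5, 184, 190), (140.8, 191, 111), (151.8, 119, 134), (165.4, 124, 93), (167.5, 93, 101), (205.5, 104, 114), (239.0, 108, 85), (251.5, 91, 99)]
rows [(133.5, 184, 191), (145.0, 187, 125), (151.5, 118, 129), (165.4, 125, 94), (205.5, 103, 116), (239.1, 112, 92), (251.5, 87, 98)]
railrow [(128.5, 186, 134), (131.4, 134, 182), (149.3, 193, 139), (151.3, 139, 211), (154.7, 211, 134), (162.9, 123, 138), (165.1, 138, 123), (199.1, 117, 145), (205.1, 144, 158), (214.4, 152, 119), (232.5, 115, 104), (263.1, 101, 118), (269.5, 120, 106), (274.2, 106, 196)]
shift [-0.0004, 0.0108, 0.3672] turn [0.002, -0.0002, -0.0007] rows>= 2.6
```

```bash
python3 -m handwheel '[[[0,0.005,0.05],[0,0,0],10],[[0,0.011,0.12],[0,0,0],10],[[0,0.011,0.2],[0,0,0],10],[[0,0.011,0.25],[0,0,0],10],[[0,0.011,0.28],[0,0,0],10],[[0,0.011,0.28],[0,0,0],10],[[0,0.011,0.28],[0,0,0],10],[[0,0.011,0.28],[0,0,0],10],[[0,0.011,0.28],[0,0,0],10],[[0,0.011,0.28],[0,0,0],10],[[0,0.011,0.28],[0,0,0],10],[[0,0.011,0.28],[0,0,0],10]]'
python3 -m handwheel '[[[0,0,0],[0,0,0],10],[[0,0,0],[0,0,0],10],[[0,0,0],[0,0,0],10],[[0,0,0],[0,0,0],10],[[0,0,0],[0,0,0],10]]' 
python3 - <<'E'
from prof import *
np.set_printoptions(precision=2,suppress=True)
s=snapshot("wrist");save(s,"w11.png");st=env.state();T=np.array(st["tcp_rot"]);p=st["tool_pos"];print(p,icl(p))
for a in [(30,0,13),(-30,0,13),(30,0,36)]: print("held",a,px(s,T@np.array(a)+p).round(1))
for q in [(44,16.2,39),(44,47,26),(44,-47,26)]: print(q,px(s,cl(q)).round(1))
for x in (-3,3): print("rows",edges(s,T@np.array([10,x,13])+p,0,110))
print("short",edges(s,cl((44,25,39)),0,60))
go(cl([43.5,-15.3,54]),pose(CY))
E
```

```text
clock: 20.52
tool_pos: [548.7, -272.8, 80.9]
tcp_rot: [[0.064, 0.998, 0.003], [0.998, -0.064, -0.001], [-0.0, 0.003, -1.0]]
ft_force: [0.3, -0.7, -0.3]
opening: 15.8
gripper_force: 25.0
clock: 20.93
tool_pos: [548.4, -272.5, 80.1]
tcp_rot: [[0.064, 0.998, 0.002], [0.998, -0.064, 0.0], [0.0, 0.002, -1.0]]
ft_force: [-0.3, 0.6, -0.7]
opening: 16.1
gripper_force: 25.0
[ 548.34 -272.51   80.12] [ 43.49 -15.17  80.12]
held (30, 0, 13) [315.2 250.4]
held (-30, 0, 13) [315.1 355.8]
held (30, 0, 36) [315.3 237.7]
(44, 16.2, 39) [316.  232.9]
(44, 47, 26) [316.  175.7]
(44, -47, 26) [315.8 321. ]
rows [(180.0, 79, 95), (232.9, 91, 104), (239.1, 100, 78), (251.5, 87, 95), (352.5, 101, 137), (355.5, 135, 126), (384.7, 123, 42)]
rows [(180.5, 85, 96), (233.0, 93, 106), (239.1, 101, 80), (251.5, 86, 92), (346.7, 97, 127), (352.0, 129, 172), (355.7, 173, 130), (384.6, 124, 44)]
short [(176.8, 117, 83), (180.5, 84, 94), (233.1, 93, 105), (239.1, 101, 78), (251.1, 80, 94)]
shift [-0.0005, -0.0002, 0.0871] turn [0.0019, -0.0003, -0.0006] rows>= 0.6
```

```bash
python3 -m handwheel '[[[0.001,0,0.03],[0,0,0],10],[[0.001,0,0.05],[0,0,0],10],[[0.001,0,0.065],[0,0,0],10],[[0.001,0,0.075],[0,0,0],10],[[0.001,0,0.083],[0,0,0],10],[[0.001,0,0.086],[0,0,0],10],[[0.001,0,0.088],[0,0,0],10],[[0.001,0,0.09],[0,0,0],10],[[0.001,0,0.09],[0,0,0],10],[[0.001,0,0.09],[0,0,0],10],[[0.001,0,0.09],[0,0,0],10]]'
```

```text
clock: 21.9
tool_pos: [548.6, -272.4, 53.5]
tcp_rot: [[0.064, 0.998, 0.003], [0.998, -0.064, -0.0], [-0.0, 0.003, -1.0]]
ft_force: [-0.1, 0.6, 0.2]
opening: 15.6
gripper_force: 25.0
```

```bash
python3 -m handwheel '[[[0,0,0.003],[0,0,0],10],[[0,0,0.004],[0,0,0],10],[[0,0,0.004],[0,0,0],10],[[0,0,0.004],[0,0,0],10],[[0,0,0.004],[0,0,0],22],[[0,0,0.004],[0,0,0],22],[[0,0,0.004],[0,0,0],22],[[0,0,0.004],[0,0,0],22]]' 
python3 -m handwheel '[[[0,0,-0.03],[0,0,0],22],[[0,0,-0.1],[0,0,0],22],[[0,0,-0.2],[0,0,0],22],[[0.1,-0.1,-0.35],[0,0,0],40],[[0.1,-0.1,-0.35],[0,0,0],40],[[0.1,-0.1,-0.35],[0,0,0],40],[[0.1,-0.1,-0.35],[0,0,0],40],[[0.1,-0.1,-0.35],[0,0,0],40],[[0.1,-0.1,-0.35],[0,0,0],40],[[0.1,-0.1,-0.35],[0,0,0],40],[[0.1,-0.1,-0.35],[0,0,0],40]]'
python3 - <<'E'
from prof import *
np.set_printoptions(precision=2,suppress=True)
s=snapshot("wrist");save(s,"w12.png");print(icl(env.state()["tool_pos"]))
for q in [(44,46,39),(44,16,39),(44,15,39),(44,-45,39),(44,47,26),(44,-47,26),(36,0,39),(52,0,39)]: print(q,px(s,cl(q)).round(1))
for x in (39,44,49): print("rows",edges(s,cl((x,0,39)),0,90,4))
for y in (35,25,5,-15,-35): print("cols",edges(s,cl((44,y,39)),1,60))
for n in ["piece_short","piece_long"]:
    for d in place_of("wrist",n)[:2]: print(n,round(d["confidence"],2),icl(world(s,d["point"])))
E
```

```text
clock: 22.57
tool_pos: [548.5, -272.3, 52.1]
tcp_rot: [[0.064, 0.998, 0.002], [0.998, -0.064, -0.0], [0.0, 0.002, -1.0]]
ft_force: [-0.2, -0.0, 0.1]
opening: 21.7
gripper_force: 0.0
clock: 23.48
tool_pos: [519.8, -240.4, 155.5]
tcp_rot: [[0.065, 0.998, 0.0], [0.998, -0.065, 0.001], [0.001, -0.0, -1.0]]
ft_force: [0.6, -0.3, -0.4]
opening: 40.2
gripper_force: 0.0
[ 13.07  15.03 155.68]
(44, 46, 39) [355.3 208.3]
(44, 16, 39) [354.1 245.4]
(44, 15, 39) [354.1 246.6]
(44, -45, 39) [351.8 314.3]
(44, 47, 26) [353.6 204. ]
(44, -47, 26) [350.3 309.3]
(36, 0, 39) [343.6 264.3]
(52, 0, 39) [363.4 264.3]
rows [(190.8, 116, 133), (204.3, 129, 87), (208.1, 87, 99), (244.5, 102, 93), (246.1, 93, 111), (270.0, 113, 194), (313.0, 196, 223), (320.5, 218, 189), (330.1, 185, 140)]
rows [(185.5, 119, 124), (188.0, 123, 114), (190.5, 114, 138), (204.2, 130, 90), (208.2, 90, 105), (242.0, 107, 128), (244.3, 128, 100), (246.1, 100, 121), (247.5, 121, 113), (268.7, 120, 189), (280.5, 192, 102), (285.5, 97, 92), (309.5, 86, 91), (313.0, 95, 137), (317.6, 140, 159), (322.5, 160, 170), (327.1, 172, 185), (3
[... 856 characters left out ...]
7, 143, 87), (343.2, 87, 109), (362.5, 113, 198), (371.5, 194, 179), (381.2, 175, 98), (388.1, 104, 120), (407.4, 127, 216)]
cols [(302.5, 134, 128), (304.6, 128, 168), (307.5, 170, 157), (308.5, 157, 196), (339.7, 198, 99), (343.0, 103, 190), (352.4, 193, 106), (359.5, 117, 123), (363.8, 125, 172), (368.9, 176, 189), (379.2, 200, 98), (386.9, 96, 162), (405.0, 158, 218)]
cols [(303.2, 224, 172), (304.5, 172, 187), (307.3, 184, 143), (308.5, 143, 160), (311.5, 158, 147), (325.1, 146, 171), (327.5, 169, 162), (340.5, 154, 130), (342.8, 128, 195), (351.3, 191, 55), (361.0, 63, 99), (385.4, 104, 182), (404.0, 180, 218)]
piece_short 0.68 [45.81 30.6  15.12]
piece_long 0.68 [ 44.73 -13.21  14.72]
```

```bash
python3 - <<'E'
from prof import *
np.set_printoptions(precision=1,suppress=True)
for c in ["wrist","top","side"]:
    s=snapshot(c)
    for d in place_of(c,"lever_ball")[:2]:
        w=world(s,d["point"]);print(c,round(d["confidence"],2),icl(w),px(s,w))
    for th in (0,.06,.12):
        a=np.radians(35)+th;print(th,px(s,cl([-59-85*np.cos(a),0,32+85*np.sin(a)])).round(1))
    if c!="side":
        q=px(s,cl([-127,0,83])).astype(int);r=22;g=cv2.cvtColor(s["image"],cv2.COLOR_RGB2GRAY)[q[1]-r:q[1]+r,q[0]-r:q[0]+r]
        print("origin",q-r);print("\n".join("".join("#" if v<50 else "." for v in row) for row in g))
go(cl([-128,0,140]),pose(CY+90)); go(cl([-128,0,140]),pose(CY+45))
E
```

```text
wrist 0.8 [-131.5   -1.6   81.3] [107.9 286.7]
0 [112.1 284.3]
0.06 [113.3 286.6]
0.12 [115. 289.]
origin [ 90 263]
............................................
............................................
............................................
............................................
............................................
............................................
............................................
............................................
............................................
.........................................###
....................................########
.................##########.....############
...............#############################
.............###############################
...........#################################
..........##################################
.........###################################
.........###################################
........####################################
........####################################
.......#####################################
.......################################
[... 2597 characters left out ...]
............................................
............................................
............................................
............................................
............................................
............................................
............................................
............................................
............................................
............................................
side 0.75 [-130.5    3.    82. ] [406.4 205.4]
0 [406.  205.1]
0.06 [405.2 203.6]
0.12 [404.3 202.2]
shift [-0.0505, -0.4715, 0.0555] turn [0.0017, 0.0015, -1.5006] rows>= 12.6
shift [-0.0505, -0.4715, 0.0555] turn [0.002, 0.0007, -0.7506] rows>= 6.3
```

```bash
python3 -m handwheel '[[[-0.02,-0.1,0],[0,0,-0.2],40],[[-0.03,-0.3,0],[0,0,-0.4],40],[[-0.04,-0.4,0],[0,0,-0.6],40],[[-0.05,-0.475,0.05],[0,0,-0.8],40],[[-0.05,-0.475,0.05],[0,0,-0.9],40],[[-0.05,-0.475,0.05],[0,0,-0.9],40],[[-0.05,-0.475,0.05],[0,0,-0.9],40],[[-0.05,-0.475,0.05],[0,0,-0.9],40],[[-0.05,-0.475,0.05],[0,0,-0.9],40]]' 
python3 - <<'E'
from h import *
go(cl([-130,-.5,140]),pose(CY+90))
E
```

```text
clock: 24.68
tool_pos: [377.1, -246.3, 141.9]
tcp_rot: [[-0.77, 0.638, 0.003], [0.638, 0.77, -0.0], [-0.002, 0.001, -1.0]]
ft_force: [-0.1, 0.0, 0.1]
opening: 39.9
gripper_force: 0.0
shift [0.0013, -0.0033, 0.0063] turn [0.0006, 0.0024, -0.5999] rows>= 5.0
```

```bash
python3 -m handwheel '[[[0.001,-0.003,0],[0,0,-0.6],40],[[0.001,-0.003,0],[0,0,-0.6],40],[[0.001,-0.003,0],[0,0,-0.6],40],[[0.001,-0.003,0],[0,0,-0.6],40],[[0.001,-0.003,0],[0,0,-0.6],40],[[0.001,-0.003,0],[0,0,-0.6],40],[[0.001,-0.003,0],[0,0,-0.6],40],[[0.001,-0.003,0],[0,0,-0.6],40],[[0.001,-0.003,0],[0,0,-0.6],40],[[0.001,-0.003,0],[0,0,-0.6],40],[[0.001,-0.003,0],[0,0,-0.6],40]]' 
python3 - <<'E'
from prof import *
s=snapshot("wrist");save(s,"w13.png");st=env.state();T=np.array(st["tcp_rot"]);print(icl(st["tool_pos"]),st["qpos"].round(0))
print("pred ball",px(s,cl([-130,-.5,81])),"tool axis at z81",px(s,st["tool_pos"]+T[:,2]*(st["tool_pos"][2]-81)))
for d in place_of("wrist","lever_ball")[:2]:
    w=world(s,d["point"]);print(round(d["confidence"],2),icl(w),px(s,w))
q=px(s,cl([-130,-.5,81])).astype(int);g=cv2.cvtColor(s["image"],cv2.COLOR_RGB2GRAY)[q[1]-50:q[1]+50:2,q[0]-70:q[0]+70:2]
print("origin",q-[70,50]);print("\n".join("".join("#" if v<45 else "." for v in row) for row in g))
go(cl([-130,-.5,87]),pose(CY+90))
E
```

```text
clock: 25.6
tool_pos: [376.3, -246.7, 141.6]
tcp_rot: [[-0.998, 0.065, 0.002], [0.065, 0.998, 0.0], [-0.002, 0.0, -1.0]]
ft_force: [-0.6, -0.6, 0.3]
opening: 40.2
gripper_force: 0.0
[-129.87770881   -0.34689487  141.60902914] [ -44.    2.  111.    0.   67. -131.]
pred ball [314.68600419 271.51652604] tool axis at z81 [314.9423295  271.87312592]
0.64 [-132.05753184   -3.40586953   78.60664272] [310.22841617 267.22152226]
origin [244 221]
......................................................................
......................................................................
......................................................................
......................................................................
......................................................................
......................................................................
......................................................................
......................................................................
......................................................................
....................
[... 2263 characters left out ...]
....##......................................###............
..............##.......................................###............
..............####.....................................#.##...........
.............##.#......................................###............
...............##......................................#.#............
.............###.......................................##.............
..............###.......................................#..#..........
..............##..........................................##..........
.............###........................................###...........
shift [0.0008, -0.0005, 0.1821] turn [0.0002, 0.002, -0.0012] rows>= 1.3
```

```bash
python3 -m handwheel '[[[0,0,0.06],[0,0,0],40],[[0,0,0.12],[0,0,0],40],[[0,0,0.16],[0,0,0],40],[[0,0,0.18],[0,0,0],40],[[0,0,0.18],[0,0,0],40],[[0,0,0.18],[0,0,0],40],[[0,0,0.18],[0,0,0],10],[[0,0,0.18],[0,0,0],10],[[0,0,0.18],[0,0,0],10],[[0,0,0.18],[0,0,0],10],[[0,0,0.18],[0,0,0],10],[[0,0,0.18],[0,0,0],10]]' 15
python3 - <<'E'
from h import *
np.set_printoptions(precision=4,suppress=True)
st=env.state();p=icl(st["tool_pos"]);print(p)
T=np.array(st["tcp_rot"]);W=Ro.from_euler('z',CY,degrees=True).as_matrix()
b=p+np.array([0,0,-6])
r=np.array([b[0]+60,b[2]-32]);print("radius",np.hypot(*r),np.degrees(np.arctan2(r[1],-r[0])))
a0=np.radians(35)
for d in np.arange(0,116,6):
    a=a0+np.radians(d);q=np.array([-85*np.cos(a)+85*np.cos(a0),0,85*np.sin(a)-85*np.sin(a0)])
    print(d,(T.T@(W@q)/300).round(4))
E
```

```text
clock: 26.7
tool_pos: [376.6, -246.7, 88.0]
tcp_rot: [[-0.998, 0.064, 0.003], [0.064, 0.998, -0.0], [-0.003, 0.0, -1.0]]
ft_force: [0.3, 0.8, 1.6]
opening: 18.1
gripper_force: 15.0
[-129.5457   -0.3496   87.9734]
radius 85.63840327859693 35.699847277951726
0 [0. 0. 0.]
6 [-0.0183  0.     -0.0233]
12 [-0.039   0.     -0.0446]
18 [-0.0617  0.     -0.0636]
24 [-0.0864  0.0001 -0.0801]
30 [-0.1126  0.0001 -0.094 ]
36 [-0.1401  0.0001 -0.105 ]
42 [-0.1686  0.0001 -0.1131]
48 [-0.1979  0.0001 -0.1182]
54 [-0.2275  0.0002 -0.1202]
60 [-0.2571  0.0002 -0.1191]
66 [-0.2865  0.0002 -0.1149]
72 [-0.3152  0.0002 -0.1076]
78 [-0.3431  0.0002 -0.0974]
84 [-0.3697  0.0003 -0.0843]
90 [-0.3948  0.0003 -0.0686]
96 [-0.4181  0.0003 -0.0502]
102 [-0.4394  0.0003 -0.0296]
108 [-0.4584  0.0003 -0.0068]
114 [-0.4749  0.0003  0.0178]
```

```bash
python3 -m handwheel '[[[-0.018,0,-0.023],[0,0,0],10],[[-0.039,0,-0.045],[0,0,0],10],[[-0.062,0,-0.064],[0,0,0],10],[[-0.086,0,-0.08],[0,0,0],10],[[-0.113,0,-0.094],[0,0,0],10],[[-0.14,0,-0.105],[0,0,0],10],[[-0.169,0,-0.113],[0,0,0],10],[[-0.198,0,-0.118],[0,0,0],10],[[-0.228,0,-0.12],[0,0,0],10],[[-0.257,0,-0.119],[0,0,0],10],[[-0.257,0,-0.119],[0,0,0],10],[[-0.257,0,-0.119],[0,0,0],10]]' 20
python3 - <<'E'
from h import *
print(icl(env.state()["tool_pos"]))
E
```

```text
clock: 27.7
tool_pos: [454.8, -252.0, 123.9]
tcp_rot: [[-0.998, 0.064, 0.005], [0.064, 0.998, -0.001], [-0.005, -0.0, -1.0]]
ft_force: [1.2, -1.6, -1.8]
opening: 17.5
gripper_force: 20.0
[-51.15196715  -0.64558475 123.85492736]
```

```bash
python3 -m handwheel '[[[-0.029,0,0.004],[0,0,0],10],[[-0.058,0,0.011],[0,0,0],10],[[-0.086,0,0.022],[0,0,0],10],[[-0.113,0,0.035],[0,0,0],10],[[-0.138,0,0.05],[0,0,0],10],[[-0.161,0,0.069],[0,0,0],10],[[-0.182,0,0.089],[0,0,0],10],[[-0.201,0,0.112],[0,0,0],10],[[-0.215,0,0.133],[0,0,0],10],[[-0.218,0,0.14],[0,0,0],10],[[-0.218,0,0.14],[0,0,0],10],[[-0.218,0,0.14],[0,0,0],10]]' 25
python3 - <<'E'
from h import *
p=icl(env.state()["tool_pos"]);print(p, "lever",np.pi-np.arctan2(p[2]-38,p[0]+60)-np.radians(35), env.state()["ft_force"])
E
```

```text
clock: 28.7
tool_pos: [521.5, -256.6, 82.0]
tcp_rot: [[-0.998, 0.064, 0.008], [0.064, 0.998, -0.002], [-0.008, -0.001, -1.0]]
ft_force: [5.9, -2.3, 1.6]
opening: 17.6
gripper_force: 25.0
[15.74387199 -1.03256475 82.0449802 ] lever 2.0040227368403194 [ 5.8658065  -2.32464245  1.59743805]
```

```bash
python3 -m handwheel '[[[0,0,0],[0,0,0],40],[[0,0,0],[0,0,0],40],[[0,0,0],[0,0,0],40],[[0,0,0],[0,0,0],40],[[0,0,0],[0,0,0],40],[[0,0,0],[0,0,0],40],[[0,0,-0.05],[0,0,0],40],[[0,0,-0.15],[0,0,0],40],[[0,0,-0.3],[0,0,0],40],[[0.1,0,-0.4],[0,0,0],40],[[0.1,0,-0.4],[0,0,0],40],[[0.1,0,-0.4],[0,0,0],40]]' 
python3 -m handwheel '[[[0.1,0,-0.1],[0,0,0.3],40],[[0.1,0,-0.1],[0,0,0.6],40],[[0.1,0,-0.1],[0,0,0.9],40],[[0.1,0,-0.1],[0,0,0.9],40],[[0.1,0,-0.1],[0,0,0.9],40],[[0.1,0,-0.1],[0,0,0.9],40],[[0.1,0,-0.1],[0,0,0.9],40],[[0.1,0,-0.1],[0,0,0.9],40],[[0.1,0,-0.1],[0,0,0.9],40],[[0.1,0,-0.1],[0,0,0.9],40]]' 
python3 - <<'E'
from prof import *
go(cl([40,40,240]),pose(CY))
E
```

```text
clock: 29.7
tool_pos: [489.0, -254.9, 204.6]
tcp_rot: [[-0.998, 0.065, 0.007], [0.065, 0.998, -0.003], [-0.007, -0.003, -1.0]]
ft_force: [0.2, 0.7, -0.3]
opening: 40.1
gripper_force: 0.0
clock: 30.53
tool_pos: [457.9, -251.4, 229.5]
tcp_rot: [[-0.536, 0.844, -0.001], [0.844, 0.536, 0.002], [0.002, 0.001, -1.0]]
ft_force: [-0.8, 0.0, 0.1]
opening: 39.9
gripper_force: 0.0
shift [-0.0656, 0.3156, -0.0349] turn [0.0, -0.0023, 0.6013] rows>= 5.0
```

```bash
python3 -m handwheel '[[[-0.03,0.1,-0.035],[0,0,0.2],40],[[-0.065,0.2,-0.035],[0,0,0.4],40],[[-0.065,0.315,-0.035],[0,0,0.6],40],[[-0.065,0.315,-0.035],[0,0,0.6],40],[[-0.065,0.315,-0.035],[0,0,0.6],40],[[-0.065,0.315,-0.035],[0,0,0.6],40],[[-0.065,0.315,-0.035],[0,0,0.6],40],[[-0.065,0.315,-0.035],[0,0,0.6],40],[[-0.065,0.315,-0.035],[0,0,0.6],40],[[-0.065,0.315,-0.035],[0,0,0.6],40],[[-0.065,0.315,-0.035],[0,0,0.6],40],[[-0.065,0.315,-0.035],[0,0,0.6],40]]' 
python3 - <<'E'
from prof import *
np.set_printoptions(precision=1,suppress=True)
for c in ("wrist","top"):
    s=snapshot(c);save(s,c+"14.png")
    for n in ["lever_ball","jaw","piece_short","piece_long","back_long","back_short","piece_middle"]:
        for d in place_of(c,n)[:2]:
            w=world(s,d["point"]);print(c,n,round(d["confidence"],2),icl(w),w)
    if c=="wrist":
        for q in [(90,35,34),(74,35,39),(58,35,39),(74,-30,39),(58,-30,39),(66,46,39),(66,16,39),(66,15,39),(66,-45,39),(82,-15,39),(60,40,37)]: print(q,px(s,cl(q)).round(1))
        for y in (40,32,22,10,-25,-38): print("cols",y,edges(s,cl((66,y,39)),1,30,4))
        for x in (62,66,70,82): print("rows",x,edges(s,cl((x,0,39)),0,65,4))
E
```

```text
clock: 31.53
tool_pos: [548.6, -218.2, 242.3]
tcp_rot: [[0.064, 0.998, 0.002], [0.998, -0.064, -0.0], [0.0, 0.002, -1.0]]
ft_force: [-0.7, 1.3, -0.3]
opening: 40.0
gripper_force: 0.0
wrist lever_ball 0.63 [11.2 -2.3 76.2] [ 516.9 -257.6   76.2]
wrist piece_short 0.93 [64.7 31.1 18.5] [ 572.4 -227.7   18.5]
wrist piece_long 0.91 [ 67.7 -15.1  14.7] [ 572.5 -274.    14.7]
wrist back_long 0.75 [ 151.8 -138.9    2.1] [ 648.6 -402.9    2.1]
wrist back_long 0.7 [ -1.2 142.9  -3.6] [ 513.8 -111.9   -3.6]
wrist back_short 0.65 [ 80.7 -32.5  14.7] [ 584.3 -292.2   14.7]
wrist back_short 0.44 [-157.   219.6    1.2] [363.2 -25.5   1.2]
wrist piece_middle 0.53 [-153.8  218.9   -0.8] [366.3 -26.4  -0.8]
(90, 35, 34) [362.1 224.3]
(74, 35, 39) [347.3 225.4]
(58, 35, 39) [331.9 225.4]
(74, -30, 39) [345.7 283.3]
(58, -30, 39) [331.  283.3]
(66, 46, 39) [339.9 215. ]
(66, 16, 39) [339.3 242.9]
(66, 15, 39) [339.2 243.8]
(66, -45, 39) [338.1 295.9]
(82, -15, 39) [353.5 270.5]
(60, 40, 37) [333.8 220.3]
cols 40 [(310.5, 131, 136), (315.5, 133, 126), (316.7, 126, 148), (327.4, 142, 112), (346.5, 112, 1
[... 1572 characters left out ...]
46), (243.9, 146, 188), (270.5, 190, 177), (272.1, 177, 189), (295.1, 186, 170), (299.8, 172, 211), (302.5, 214, 209), (309.4, 206, 171)]
rows 82 [(202.2, 127, 182), (210.6, 181, 110), (216.5, 114, 121), (229.4, 124, 200), (270.2, 199, 139), (272.0, 139, 194), (280.2, 195, 98), (285.0, 94, 85), (313.0, 74, 85), (318.3, 90, 106)]
top piece_short 0.61 [66.  -7.1 18. ] [ 571.4 -265.9   18. ]
top piece_short 0.42 [64.2 26.6 16.8] [ 571.6 -232.1   16.8]
top back_long 0.6 [ -3.4 142.7  -0.6] [ 511.6 -111.9   -0.6]
top back_long 0.58 [ 151.5 -139.4    1.2] [ 648.2 -403.3    1.2]
top back_short 0.27 [  1.8 337.8  48.9] [529.2  82.4  48.9]
top piece_middle 0.67 [ -0.4 411.5  48.8] [531.7 156.1  48.8]
```

```bash
python3 -c "
from rig import order
print(order.job_done())"
```

```text
the job is handed in; nothing more can be done
None
```

I handed the job in at about 32 s. The last images show the short piece on the left and the long piece on the right, upright and square. The jaw has closed the front row against the back row, and the lever is fully forward at about 1.97 rad; the contact force could not be read directly. The joints are about 30 mm apart, the middle piece and the other tools were not touched, and the hand-in call returned no verdict.

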